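# Load, focus and arm the bench laser marker

### The arm

A 6-joint arm with a two-finger parallel gripper is mounted at the origin on a cart in front of the work surface, level with it; the furniture and walls round the work are solid. World frame = base frame: x ahead of the robot, y to its left, z up, the work surface at z = 0. Lengths are in m, angles in rad, forces in N, time in s.
With the tool pointing down it reaches from about 0.425 to 0.95 m from the base axis. Payload 14.7 kg.
Tool frame: the origin (TCP) lies at the very end of the fingers, on their centre line; the grasp point (between the pads) lies 19 mm behind it; z points along the fingers, y is the line along which they close (so a half turn about z gives the same grasp; the last joint's range is limited). The gripper opens to 85 mm and grips with 20 to 120 N. Pads are 22 mm wide; open, the fingers measure 114 mm over their backs; the gripper's body (76 mm by 85 mm) begins 54 mm behind the grasp point. The pads swing forward as they close: fully open they stand 13 mm farther back than shut.
Start: joints at [1.139, 0.48, 1.596, -0, 1.065, -0.047], TCP at [0.244, 0.602, 0.231] pointing down, gripper open.
Joint ranges: [-2.75, 2.75], [-0.82, 2.05], [0.23, 2.67], [-1.56, 4.7], [0.09, 2.69], [-2.92, 2.92]. Speed limits (rad/s): [1.89, 1.89, 2.39, 3.01, 3.01, 3.01].

### API

Orientations are given as a unit quaternion [x, y, z, w].
In Python, from bench import r gives the robot as it stands.
- The arm moves only by the tool servo_tool, never from a script. Its argument "targets" is a list of rows, each a list of 7 numbers: the opening, from 0 (shut) to 1 (fully open), then the shift along the tool's x, y, z in units of 30 mm (1.0 is 30 mm), then the turn, a rotation vector about the tool's x, y, z in degrees. A call has 1 to 12 rows; each row shifts and turns the commanded pose from where the row before left it, along the tool's axes as they then stand; what a row does not reach is not made up. A row lasts 1/12 s, in which the tool goes at most 41.7 mm and 7.16 degrees, less where a joint would pass 70% of its speed; a pose out of reach is approached as far as the arm can. A call is refused whole if a number of a shift passes 1 or a number of a turn 7.16, either way. A call with a gripper value outside its range is refused whole. The fingers move at their own pace and stop on an object; "force" is the grip in N (left out, the last holds). Time passes only in rows, so rows that do not move let the fingers close. It gives the time, the measured TCP pose, the force, the opening and the grip force at its end, in the units of the state.
- r.get_state(): the state, without advancing time (a new reading comes with each control period).
- r.camera(name): name is "scene" or "top" or "wrist"; returns (picture, depth): 400x640x3 uint8, blue, green, red; 400x640 float32, m along the optical axis (not along the pixel's ray), 0 where there is no reading.
- r.camera_info(name): a dict with "camera_matrix" (3x3 intrinsics, pixels), "R" (3x3) and "t" (3): a world point X has camera coordinates R X + t. Camera axes: x right, y down, z forward; pixel columns grow to the right and rows downward; lengths in m; the calibration is good to about 2 mm. The wrist camera is an equidistant fisheye: a pixel r from the principal point sees the ray r / f radians off the axis. A picture is of the moment at which its call begins: read the wrist's pose just before it. camera_info takes no time and is no camera call; for the wrist camera it gives the pose at the moment of the call.
- r.job_done(): hands the job in; it is judged then, once.
Trained networks look in the newest picture that a camera, given by its name, has taken for a name from the list of things; names that differ only in an ending like _2 or _b are one class to them, and where a whole thing is asked for, a point or a joint stands for the part that bears it (a point fixed in the world has none). Each returns a list of dicts, best first, with "p" (0 to 1); they miss things now and then, are a little off and sometimes report something else, mostly with a low value. They report only what shows in the picture. A call takes as long as a camera call.
- r.regions_of(target, camera): "pixels" (400x640 bool, what is visible of it) and "at" ([column, row] in pixels, amid what is visible of it).
The state is a dict: "t": time; "joints": joint angles; "dq": joint speeds; "joint_torque": joint torques, N m; "position": TCP position; "eef_rot": TCP orientation; "wrist_force": force on the tool from outside, world axes, zero at the start; "wrist_torque": the same for the moment, N m; "opening": finger opening in m; "grasp_force": force on a finger pad.
Only numpy, scipy, OpenCV 4.12 (cv2) and the standard library are available. Lean on these libraries where they do the work, as an engineer would, in place of code of your own. Each camera call takes 0.05 s, during which the arm holds its last target. There are 200 camera calls.

### The job

Get the laser marker ready: clear the sanding block off the aluminium marking bed and lay it flat on the cork mat, and lay every taped bar flat on the bed, lengthways with the bed's lane lines and side by side, one of them in the blue lane with its end under the gauge's red foot. When all that is in place, push the gauge's black knob down until the foot rests on that bar, hold it there a moment, and let it spring back up. Then raise the red safety cover on the grey interlock box, flip the toggle beneath it over to the far side (armed), and close the cover fully, leaving the bars lying in order on the bed.

Things in the scene. Friction and masses are not known exactly. Their poses are not given: they have to be found in the camera images.
- marking_bed: pale aluminium plate fixed to the worktop, 200 (x) x 230 (y) x 8 mm thick; origin at the centre of its underside. Engraved lines along its x make three 70 mm lanes centred at bed y = -70, 0 and +70 mm; the lane at +70 has a 30 mm blue stripe and a dark end stop (50 wide, 18 high, near face at bed x = 66). Behind it, at bed x = 134, stands the gauge's grey post (34 wide, 100 high).
- gauge_foot (a point): centre of the underside of the gauge's red foot (disc 22 mm across) at bed x = 45, y = 70, at the near end of a 14 mm wide blade that runs to the slide (26 mm wide, bed x = 97 to 119). Gauge up, it is 46 mm and the blade's top 61 mm above the bed's top: slide a bar in low from the robot's side, do not lower it from above.
- gauge_knob (a point): centre of the flat top of the black push knob (36 mm across) on top of the gauge's slide, at bed x = 105, y = 70, 159 mm above the worktop when up; moves with the gauge
- gauge (a joint): travel of the gauge slide, m: 0 up, grows as it is pushed down, at most 0.040; about 0.020 when the foot rests on a bar lying on the bed. A spring returns it (80 N/m, preloaded): the knob needs about 3 N to bring it there; any more presses on the bar.
- interlock_box: grey box fixed to the worktop, 120 (x) x 100 (y) x 45 mm high; origin at the centre of its underside, x pointing away from the robot's side. On its top the red clear cover and, beneath it, the toggle.
- cover (a joint): hinge of the red cover, rad: 0 closed on the box, grows as the front rises, 1.57 upright, at most 1.75; friction (0.08 N m) holds it where it is left. The cover is a hollow shell 80 long x 64 wide x 42 mm high, hinged at its far lower edge; shut, it clears the toggle in either position.
- cover_hinge (a point): middle of the cover's hinge axis (axis along the box's y), at box x = +45 mm, on the box's top 45 mm above the worktop
- cover_bar (a point): middle of the cover's round grip bar, 10 mm thick, parallel to the hinge, 58 mm free between two 6 mm arms, 30 mm in front of the cover's front face and 25 mm above its top; closed it is 110 mm in front of the hinge and 67 mm above it, and moves with the cover on a circle of radius 129 mm
- toggle (a joint): angle of the toggle, rad: 0 leaning 0.4 rad toward the box's front (-x; safe), 0.8 leaning as far to the far side (+x; armed); stays where it is left (friction 0.02 N m)
- toggle_tip (a point): tip of the steel toggle, 12 mm thick, 34 mm from its pivot, which lies at box x = +3 mm on the box's top
- cork_mat: cork mat fixed to the worktop, 150 (x) x 120 (y) x 4 mm; origin at the centre of its underside
- sanding_block: MDF sanding block 60 (x) x 99 (y) x 23 mm high, 0.1 kg; origin at the centre of its underside; starts lying on the bed. Grip it across its 60 mm width.
- bar_1: one of up to three identical masking-taped MDF bars (bar_1..3; some may be absent), 28 wide (x) x 82 long (y) x 26 mm high, 31 g, starting lying flat on the worktop right of the bed; body origin at the centre of the underside, y along its length. Grip it across its 28 mm width (it feels about 24 to 26 mm wide).
- bar_2: one of up to three identical masking-taped MDF bars (bar_1..3; some may be absent), 28 wide (x) x 82 long (y) x 26 mm high, 31 g, starting lying flat on the worktop right of the bed; body origin at the centre of the underside, y along its length. Grip it across its 28 mm width (it feels about 24 to 26 mm wide).
- bar_3: one of up to three identical masking-taped MDF bars (bar_1..3; some may be absent), 28 wide (x) x 82 long (y) x 26 mm high, 31 g, starting lying flat on the worktop right of the bed; body origin at the centre of the underside, y along its length. Grip it across its 28 mm width (it feels about 24 to 26 mm wide).
- bar_1_mid (a point): middle of bar_1's volume, 13 mm above its underside
- bar_2_mid (a point): middle of bar_2's volume, 13 mm above its underside
- bar_3_mid (a point): middle of bar_3's volume, 13 mm above its underside

How it is judged:
By the outcome, as a careful person would: the job done as asked, in the order asked, and still so for the second after the job is handed in, with the robot touching nothing.
Of bar_1, bar_2, bar_3 only 2 to 3 are there at a start; the rules pass over those that are not, and their reading is None.
At some moment in a run one of bar_1, bar_2, bar_3 may be knocked a few centimetres aside while the robot is not near it.
Once in a run the grip may slacken for a moment while it holds something.
It also fails if it takes over 200 s, if anything falls off the work surface, if the arm or the gripper's body presses on something with over 40 N, if the wrist force passes 120 N, or if a joint passes its speed limit or range.

## Working session

There is one attempt and no reset: what is moved stays moved. The work goes in short steps, Python scripts to look and compute and a tool call to move; the robot and the scene stay as the last step left them, time stands still between calls to the robot, and variables do not carry over. Pictures are saved under pics/ and viewed, at most 14 in all, crops included, and the job is handed in when it is done.

Besides the shell and the picture viewer there is one more tool, called after "Request:" by a JSON object that holds its "op" and its "data". servo_tool: Moves the arm, as the interface text tells. Its arguments: {"type":"object","properties":{"targets":{"type":"array","items":{"type":"array","items":{"type":"number"}}},"force":{"type":"number"}},"required":["targets"]}

```bash
ls; mkdir -p pics; python3 - <<'E'
from bench import r
import cv2,numpy as np
s=r.get_state(); print({k:np.round(v,3).tolist() for k,v in s.items()})
for c in("scene","top"):
    im,d=r.camera(c); cv2.imwrite(f"pics/{c}0.png",im)
    i=r.camera_info(c); print(c,np.round(i["camera_matrix"],1).tolist(),np.round(i["R"],3).tolist(),np.round(i["t"],3).tolist())
i=r.camera_info("wrist");print({k:np.round(v,3).tolist() if not isinstance(v,str) else v for k,v in i.items()})
E
```

```text
pics
{'t': 0.0, 'joints': [1.139, 0.481, 1.597, 0.0, 1.065, -0.047], 'dq': [0.0, 0.004, 0.001, -0.0, 0.0, -0.001], 'joint_torque': [-0.001, -95.067, -43.018, -0.0, 0.012, -0.0], 'position': [0.244, 0.602, 0.231], 'eef_rot': [0.191, 0.982, -0.001, -0.0], 'wrist_force': [-0.241, -0.248, -0.078], 'wrist_torque': [-0.024, 0.03, 0.06], 'grasp_force': 0.0, 'opening': 0.085}
scene [[408.2, 0.0, 318.3], [0.0, 408.2, 198.6], [0.0, 0.0, 1.0]] [[0.53, -0.847, -0.024], [-0.491, -0.284, -0.824], [0.691, 0.449, -0.567]] [-0.319, 0.35, 0.913]
top [[428.9, 0.0, 314.8], [0.0, 428.9, 209.2], [0.0, 0.0, 1.0]] [[0.008, -1.0, -0.003], [-0.998, -0.007, -0.059], [0.059, 0.003, -0.998]] [-0.062, 0.542, 1.399]
{'camera_matrix': [[309.707, 0.0, 317.44], [0.0, 309.707, 194.053], [0.0, 0.0, 1.0]], 'R': [[0.375, 0.927, 0.0], [0.895, -0.363, 0.26], [0.241, -0.098, -0.966]], 't': [-0.65, -0.034, 0.378]}
```

View pics/scene0.png

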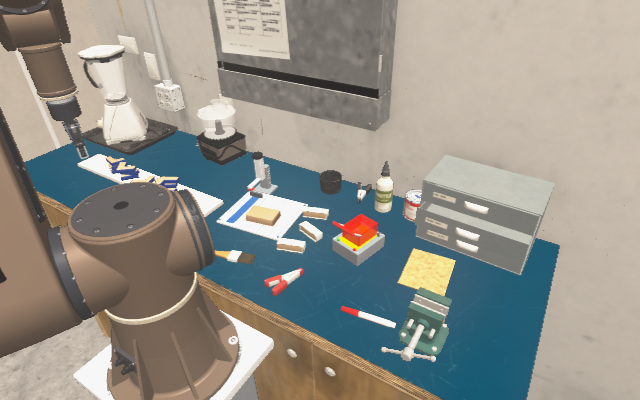

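View pics/top0.png

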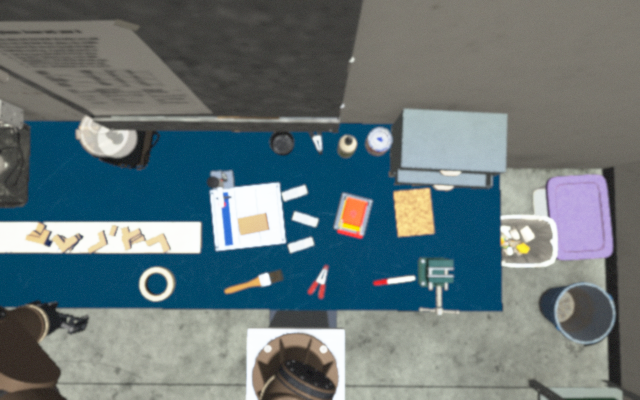

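```bash
cat > h.py <<'E'
from bench import r
import cv2,numpy as np
from scipy.spatial.transform import Rotation as Ro
names=["marking_bed","interlock_box","cork_mat","sanding_block","bar_1","cover_bar","gauge_knob","gauge_foot","cover"]
def cloud(cam,d):
    i=r.camera_info(cam);K=i["camera_matrix"];v,u=np.mgrid[:400,:640]
    p=np.stack([(u-K[0,2])/K[0,0]*d,(v-K[1,2])/K[1,1]*d,d],-1)
    return (p-i["t"])@i["R"]   # world points, 400x640x3
def proj(cam,X):
    i=r.camera_info(cam);K=i["camera_matrix"];c=np.array(X)@i["R"].T+i["t"]
    return c[...,:2]/c[...,2:]*K[0,0]+[K[0,2],K[1,2]]
def ray(cam,uv,z):
    "point on plane z seen at pixel uv (pinhole)"
    i=r.camera_info(cam);K=i["camera_matrix"];uv=np.atleast_2d(uv)
    d=np.c_[(uv-[K[0,2],K[1,2]])/K[0,0],np.ones(len(uv))]@i["R"];o=-i["R"].T@i["t"]
    return o+d*((z-o[2])/d[:,2])[:,None]
def rect(P):
    (c,s,a)=cv2.minAreaRect((P[:,:2]*1000).astype(np.float32)); return np.round(c,1),np.round(s,1),round(a,1)
E
python3 - <<'E'
from h import *
for cam in("top","scene"):
    im,d=r.camera(cam);P=cloud(cam,d)
    for n in names:
        for g in r.regions_of(n,cam):
            if g["p"]<.3: continue
            m=g["pixels"]&(d>0);Q=P[m]
            if len(Q)<20: print(cam,n,"few",g["at"]);continue
            zt=np.percentile(Q[:,2],90);T=Q[abs(Q[:,2]-zt)<.006]
            print(cam,n,round(g["p"],2),np.round(g["at"]),"n",m.sum(),"ztop",round(np.median(T[:,2]),4),"topface",*rect(T),)
E
```

```text
top marking_bed 0.9 [239. 209.] n 4133 ztop 0.0246 topface [540.2 174.6] [250.2 127.6] 43.6
top interlock_box 0.91 [351. 213.] n 1200 ztop 0.0885 topface [ 525.2 -179.3] [68.9 89.8] 75.7
top cork_mat 0.62 [414. 214.] n 1598 ztop 0.0051 topface [ 535.1 -384.5] [149.1 119.9] 5.5
top sanding_block 0.97 [253. 223.] n 559 ztop 0.0331 topface [492.4 145.6] [57.5 95.8] 11.7
top sanding_block 0.73 [307. 218.] n 191 ztop 0.0265 topface [509.3 -23.7] [78.3 26.1] 73.4
top bar_1 0.78 [308. 218.] n 192 ztop 0.0264 topface [509.3 -24.3] [79.6 25.8] 72.0
top bar_1 0.63 [296. 191.] n 211 ztop 0.0265 topface [595.6  12.5] [26.2 79. ] 19.4
top bar_1 0.57 [299. 246.] n 196 ztop 0.0268 topface [425.1 -10.7] [25.7 79.3] 18.9
top cover_bar 0.84 [353. 214.] n 604 ztop 0.1154 topface [ 463.5 -164. ] [66.6 13.9] 78.5
top gauge_knob 0.49 [221. 186.] n 258 ztop 0.1595 topface [612.7 247.6] [32.5 30.2] 89.6
top gauge_foot 0.64 [219. 185.] n 264 ztop 0.1595 topface [612.7 247.6] [32.5 30.2] 89.6
top gauge_foot 0.32 [349. 214.] n 586 ztop 0.0924 topface [ 522.8 -175.3] [63.5 89.5] 77.3
top cover 0.74 [352. 218.] 
[... 530 characters left out ...]
bar_1 0.66 [315. 213.] n 296 ztop 0.0238 topface [597.6   6.9] [28.1 80.4] 19.6
scene bar_1 0.51 [309. 231.] n 263 ztop 0.0239 topface [510.2 -31.1] [79.3 26.3] 73.1
scene bar_1 0.3 [259. 168.] n 270 ztop 0.1574 topface [611.2 242. ] [26.4 28.4] 50.0
scene cover_bar 0.78 [359. 227.] n 797 ztop 0.11 topface [ 459.  -173.8] [66.3 17. ] 88.7
scene cover_bar 0.42 [265. 204.] n 2602 ztop 0.0683 topface [598.7 241.6] [111.5  26.1] 0.7
scene gauge_knob 0.82 [261. 170.] n 316 ztop 0.1572 topface [610.3 239.8] [29.7 28.5] 4.1
scene gauge_foot 0.86 [259. 167.] n 339 ztop 0.1573 topface [612.2 243.3] [31.6 32.7] 77.1
scene cover 0.6 [359. 227.] n 802 ztop 0.1129 topface [ 461.1 -171. ] [71.9 17.4] 84.7
```

Scene: gauge post around (262,170), sanding block (263,215), three bars at (315,213), (311,231), (291,245), interlock box (358,240), mat (428,272). The top view shows the blue stripe at about (227,220), and it agrees with the networks. Next I'll fit the poses of the fixed things.

```bash
cat >> h.py <<'E'
def fixed(cam,im,d):
    P=cloud(cam,d);x,y,z=P[...,0],P[...,1],P[...,2];b,g,rr=[im[...,k].astype(int) for k in range(3)]
    roi=lambda x0,x1,y0,y1:(d>0)&(x>x0)&(x<x1)&(y>y0)&(y<y1)
    white=(b>140)&(g>140)&(rr>140)
    M=dict(bed=roi(.36,.66,.035,.30)&(abs(z-.008)<.007)&(white|((b>110)&(b>rr+60)&(b+g+rr>200))),
      stripe=roi(.36,.66,.15,.32)&(abs(z-.008)<.008)&(b>110)&(b>rr+70),
      box=roi(.40,.62,-.26,-.10)&(z>.034),boxtop=roi(.40,.62,-.26,-.10)&(abs(z-.045)<.006),
      bar=roi(.40,.62,-.26,-.10)&(z>.104),knob=roi(.56,.66,.19,.3)&(z>.150),
      mat=roi(.42,.65,-.48,-.30)&(abs(z-.004)<.008)&(rr>b+60))
    out={}
    for k,m in M.items():
        m=cv2.morphologyEx(m.astype(np.uint8),cv2.MORPH_OPEN,np.ones((2,2)))>0
        if m.sum()>10: out[k]=P[m]
    return out
E
python3 - <<'E'
from h import *
for cam in("top","scene"):
    im,d=r.camera(cam)
    for k,Q in fixed(cam,im,d).items(): print(cam,k,len(Q),rect(Q),"z",np.round(np.percentile(Q[:,2],[10,50,90]),4))
    m=cv2.resize(im[170:260,190:390] if cam=="top" else im[140:300,200:460],None,fx=3.5 if cam=="top" else 2.5,fy=3.5 if cam=="top" else 2.5,interpolation=cv2.INTER_CUBIC)
    cv2.imwrite(f"pics/{cam}1.png",m)
E
```

```text
top bed 3481 (array([540.4, 116.9]), array([242.1, 332.9]), 7.6) z [0.0042 0.0088 0.0131]
top stripe 346 (array([506.7, 232.7]), array([176.3,  26.8]), 6.2) z [0.0047 0.009  0.0131]
top box 1203 (array([ 513.1, -155.9]), array([157.9, 149.6]), 76.8) z [0.042  0.0829 0.0929]
top boxtop 475 (array([ 513.1, -155.9]), array([157.9, 149.6]), 76.8) z [0.0397 0.0457 0.0857]
top bar 89 (array([ 466.7, -139.5]), array([153.6,  28. ]), 85.9) z [-0.0007  0.1151  0.119 ]
top knob 114 (array([607.1, 260.2]), array([28.9, 61.4]), 17.3) z [0.1212 0.1585 0.1623]
top mat 1606 (array([ 520.2, -254.1]), array([150.6, 394.5]), 5.5) z [-0.0003  0.0039  0.008 ]
scene bed 2150 (array([ 139.9, -104.8]), array([1248.4,  291.6]), 34.8) z [0.0036 0.0065 0.0095]
scene stripe 224 (array([496.5, 223.6]), array([156.3,  30.6]), 6.8) z [0.005  0.0067 0.0092]
scene box 1333 (array([ 183.4, -380.1]), array([1022. ,  156.3]), 28.9) z [0.0391 0.0568 0.0877]
scene boxtop 476 (array([ 140.6, -339.2]), array([976.7, 139.6]), 21.2) z [0.0384 0.0436 0.0462]
scene bar 93 (array([ 512.1, -128.9]), array([192.2,  52.9]), 45.6) z [0.0725 0.1135 0.1164]
scene knob 56 (array([724. , 318.4]), array([307.1,  30.2]), 35.0) z [0.1478 0.1554 0.1587]
scene mat 1722 (array([ 155.7, -449.6]), array([919.6, 126.9]), 8.5) z [0.0008 0.0029 0.0049]
```

View pics/top1.png

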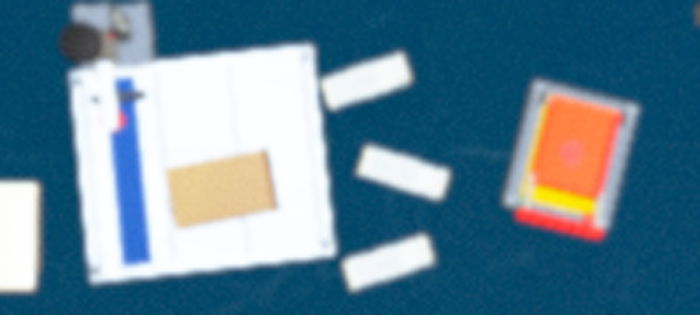

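The crop shows the bed, block, three bars and box clearly. The opening step let stray pixels into the masks, so I'll use the largest component instead.

```bash
python3 - <<'E'
s=open('h.py').read()
s=s.replace("        m=cv2.morphologyEx(m.astype(np.uint8),cv2.MORPH_OPEN,np.ones((2,2)))>0\n        if m.sum()>10: out[k]=P[m]",
"""        n,L,S,_=cv2.connectedComponentsWithStats(m.astype(np.uint8),connectivity=4)
        if n>1: out[k]=P[L==1+S[1:,4].argmax()]""")
open('h.py','w').write(s)
E
python3 - <<'E'
from h import *
for cam in("top","scene"):
    im,d=r.camera(cam)
    for k,Q in fixed(cam,im,d).items(): print(cam,k,len(Q),rect(Q),"z",np.round(np.percentile(Q[:,2],[10,50,90]),4))
im,d=r.camera("wrist");cv2.imwrite("pics/w0.png",im)
E
```

```text
top bed 3572 (array([538.1, 171.1]), array([253. , 239.1]), 6.4) z [0.0047 0.0088 0.0124]
top stripe 329 (array([498.1, 234.5]), array([152.2,  27.2]), 6.3) z [0.0055 0.0093 0.0126]
top box 1210 (array([ 520.4, -177.9]), array([100.1, 129.3]), 75.8) z [0.0429 0.083  0.093 ]
top boxtop 254 (array([ 550.9, -156.4]), array([ 74.5, 148. ]), 41.5) z [0.0415 0.0448 0.0482]
top bar 92 (array([ 466.3, -163.8]), array([75.8, 17.5]), 75.7) z [0.1106 0.1156 0.1201]
top knob 116 (array([613.3, 247.7]), array([32.3, 35.8]), 84.1) z [0.1554 0.1596 0.1623]
top mat 1603 (array([ 536.7, -386. ]), array([150.3, 123.3]), 6.1) z [0.0001 0.0039 0.0077]
scene bed 2154 (array([541. , 165.3]), array([250.5, 236.7]), 6.2) z [0.0044 0.0066 0.009 ]
scene stripe 227 (array([500.3, 231.2]), array([157.9,  30.8]), 6.1) z [0.0047 0.0067 0.0088]
scene box 1337 (array([ 520.9, -183.5]), array([102.3, 131.2]), 76.3) z [0.0415 0.0616 0.0877]
scene boxtop 475 (array([ 524.4, -184.7]), array([101.5, 120. ]), 75.1) z [0.0412 0.0441 0.047 ]
scene bar 95 (array([ 463.7, -168.8]), array([75.2, 16.3]), 81.5) z [0.11   0.1139 0.1163]
scene knob 59 (array([613.6, 242.4]), array([36. , 32.1]), 15.6) z [0.152  0.1563 0.1588]
scene mat 1731 (array([ 535.6, -389. ]), array([154.3, 122.1]), 5.6) z [0.0009 0.0029 0.0048]
```

```bash
cat >> h.py <<'E'
def plan(*wps):
    "waypoints (x,y,z mm,yaw deg of closing axis or None): turn first, then shift; prints rows in move units"
    s=r.get_state();p=np.array(s["position"])*1000;R=Ro.from_quat(s["eef_rot"])
    cur=np.degrees(np.arctan2(*R.as_matrix()[[1,0],1]));print("now",np.round(p,1),"yaw",round(cur,1),"tilt",np.round(R.as_matrix()[:,2],3),"open",round(s["opening"]*1000,1),"grip",round(s["grasp_force"],1),"F",np.round(s["wrist_force"],1),"t",round(s["t"],1))
    tilt=R.as_matrix()[:2,2];print("level turn deg (tool):",np.round(np.degrees(R.inv().apply(np.cross(R.as_matrix()[:,2],[0,0,-1]))),2))
    for w in wps:
        if w[3] is not None:
            dy=(w[3]-cur+90)%180-90;n=int(np.ceil(abs(dy)/7.1)) or 1
            cur+=dy;print(f"  turn z {-dy:.1f} = {n} x {-dy/n:.2f}")
        c,sn=np.cos(np.radians(cur)),np.sin(np.radians(cur));Rt=np.array([[-sn,c,0],[c,sn,0],[0,0,-1]]).T
        d=Rt.T@(np.array(w[:3])-p)/30;n=max(1,int(np.ceil(max(abs(d).max(),np.linalg.norm(d)/1.38))))
        print("  shift",np.round(d,2),f"= {n} x",np.round(d/n,3));p=np.array(w[:3],float)
E
python3 -c "
from h import *
plan((493,143,260,11))"
```

```text
now [244.  602.5 231.3] yaw 68.0 tilt [-0. -0. -1.] open 85.4 grip 0.0 F [-0.5  0.8 -0.5] t 1.4
level turn deg (tool): [-0. -0. -0.]
  turn z 57.0 = 9 x 6.33
  shift [-16.62   5.23  -0.96] = 17 x [-0.978  0.307 -0.056]
```

Request:
{"op": "servo_tool", "data": {"targets": [[1,0,0,-0.2,0,0,6.33],[1,0,0,-0.2,0,0,6.33],[1,0,0,-0.2,0,0,6.33],[1,0,0,-0.2,0,0,6.33],[1,0,0,-0.2,0,0,6.33],[1,0,0,0,0,0,6.33],[1,0,0,0,0,0,6.33],[1,0,0,0,0,0,6.33],[1,0,0,0,0,0,6.33]], "force": 40}}

```text
t: 2.1
position: [0.244, 0.6025, 0.2614]
eef_rot: [0.638, 0.77, 0.0, -0.0]
wrist_force: [0.5, 0.3, 0.4]
opening: 0.0854
grasp_force: 0.0
```

Request:
{"op": "servo_tool", "data": {"targets": [[1,-0.7,0.22,0,0,0,0],[1,-0.7,0.22,0,0,0,0],[1,-0.7,0.22,0,0,0,0],[1,-0.7,0.22,0,0,0,0],[1,-0.7,0.22,0,0,0,0],[1,-0.7,0.22,0,0,0,0],[1,-0.7,0.22,0,0,0,0],[1,-0.7,0.22,0,0,0,0],[1,-0.7,0.22,0,0,0,0],[1,-0.7,0.22,0,0,0,0],[1,-0.7,0.22,0,0,0,0],[1,-0.7,0.22,0,0,0,0]]}}

```text
t: 3.1
position: [0.3701, 0.3692, 0.2614]
eef_rot: [0.636, 0.772, 0.0, 0.0]
wrist_force: [0.6, 0.7, -1.0]
opening: 0.0854
grasp_force: 0.0
```

Request:
{"op": "servo_tool", "data": {"targets": [[1,-0.7,0.22,0,0,0,0],[1,-0.7,0.22,0,0,0,0],[1,-0.7,0.22,0,0,0,0],[1,-0.7,0.22,0,0,0,0],[1,-0.7,0.22,0,0,0,0],[1,-0.7,0.22,0,0,0,0],[1,-0.7,0.22,0,0,0,0],[1,-0.7,0.22,0,0,0,0],[1,-0.7,0.22,0,0,0,0],[1,-0.7,0.22,0,0,0,0],[1,-0.7,0.22,0,0,0,0],[1,-0.5,0.15,0,0,0,0]]}}

```text
t: 4.1
position: [0.4931, 0.1419, 0.2615]
eef_rot: [0.636, 0.771, 0.0, 0.0]
wrist_force: [-0.1, -0.4, 0.3]
opening: 0.0855
grasp_force: 0.0
```

```bash
cat >> h.py <<'E'
def wcloud():
    "wrist picture, depth, world cloud (equidistant fisheye)"
    i=r.camera_info("wrist");im,d=r.camera("wrist");K=i["camera_matrix"];v,u=np.mgrid[:400,:640]
    x,y=(u-K[0,2])/K[0,0],(v-K[1,2])/K[1,1];th=np.hypot(x,y);k=np.tan(np.minimum(th,1.5))/np.maximum(th,1e-9)
    P=(np.stack([x*k*d,y*k*d,d],-1)-i["t"])@i["R"];P[th>1.2]=np.nan
    return im,d,P
def look(ns,save=None,pmin=.3):
    im,d,P=wcloud()
    if save: cv2.imwrite(f"pics/{save}.png",im)
    for n in ns:
        for g in r.regions_of(n,"wrist"):
            if g["p"]<pmin: continue
            m=g["pixels"]&(d>0)&np.isfinite(P[...,0]);Q=P[m]
            if len(Q)<20: continue
            zt=np.percentile(Q[:,2],85);T=Q[abs(Q[:,2]-zt)<.005]
            print(n,round(g["p"],2),np.round(g["at"]),"n",len(T),"ztop",round(np.median(T[:,2]),4),*rect(T))
    return im,d,P
E
python3 -c "
from h import *
im,d,P=look(['sanding_block','bar_1','gauge_knob','gauge_foot'],'w1')
b,g,rr=[im[...,k].astype(int) for k in range(3)]
m=(b>110)&(b>rr+70)&(abs(P[...,2]-.008)<.008)&(P[...,0]<.65)
n,L,S,_=cv2.connectedComponentsWithStats(m.astype(np.uint8));Q=P[L==1+S[1:,4].argmax()];print('stripe',rect(Q),np.median(Q[:,2]))
m=(b>150)&(g>150)&(rr>150)&(abs(P[...,2]-.008)<.006)
n,L,S,_=cv2.connectedComponentsWithStats(m.astype(np.uint8));Q=P[L==1+S[1:,4].argmax()];print('bed',rect(Q),np.median(Q[:,2]))
"
```

```text
sanding_block 0.56 [317. 160.] n 3450 ztop 0.0325 [494.  143.8] [56.4 95.7] 12.0
bar_1 0.94 [250. 262.] n 882 ztop 0.0261 [426.7 -12.7] [27.8 79.6] 18.8
bar_1 0.65 [308. 279.] n 886 ztop 0.026 [511.3 -25.6] [81.8 27.9] 72.4
bar_1 0.58 [372. 268.] n 893 ztop 0.0261 [596.5  11. ] [27.  81.2] 18.9
gauge_knob 0.58 [454. 101.] n 1128 ztop 0.1598 [613.8 246.3] [35.1 34.6] 69.8
gauge_foot 0.85 [456. 100.] n 1128 ztop 0.1598 [613.7 246.5] [35.3 34.6] 65.4
stripe (array([498.7, 233. ]), array([155.3,  29.4]), 6.7) 0.00924899599355206
bed (array([519.4, 164.3]), array([202.3, 231.3]), 6.7) 0.008871437688941483
```

View pics/w1.png

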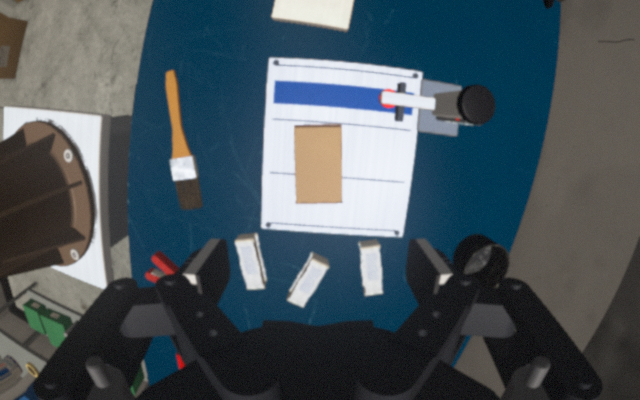

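Wrist view: bed centred around (340,148), block (318,164), stripe (340,95), knob (476,104), bars at (250,262), (308,279) and (371,268). Bed centre comes out at about (518,164) mm with a heading of 6.6°. All sizes and heights match the text. Now I'll grasp the block.

Request:
{"op": "servo_tool", "data": {"targets": [[1,0.06,0.04,0.7,0,0,-1],[1,0,0,0.8,0,0,0],[1,0,0,0.8,0,0,0],[1,0,0,0.8,0,0,0],[1,0,0,0.8,0,0,0],[1,0,0,0.8,0,0,0],[1,0,0,0.8,0,0,0],[1,0,0,0.8,0,0,0],[1,0,0,0.7,0,0,0],[1,0,0,0.5,0,0,0],[1,0,0,0.5,0,0,0],[1,0,0,0.35,0,0,0]]}}

```text
t: 5.35
position: [0.4923, 0.1462, 0.0096]
eef_rot: [0.629, 0.777, -0.0, -0.0]
wrist_force: [0.2, -0.9, 0.9]
opening: 0.0853
grasp_force: 0.0
```

Request:
{"op": "servo_tool", "data": {"targets": [[0.4,0,0,0,0,0,0],[0.4,0,0,0,0,0,0],[0.4,0,0,0,0,0,0],[0.4,0,0,0,0,0,0],[0.4,0,0,0,0,0,0],[0.4,0,0,0,0,0,0]], "force": 50}}

```text
t: 5.85
position: [0.4935, 0.1455, 0.0114]
eef_rot: [0.629, 0.777, 0.0, 0.0]
wrist_force: [-0.2, 0.5, -1.9]
opening: 0.0586
grasp_force: 53.7
```

Request:
{"op": "servo_tool", "data": {"targets": [[0.4,0,0,-0.4,0,0,0],[0.4,0,0,-0.8,0,0,0],[0.4,0,0,-0.8,0,0,0],[0.4,0,0,-0.8,0,0,0],[0.4,0,0,-0.8,0,0,0],[0.4,0,0,-0.8,0,0,0],[0.4,0,0,-0.8,0,0,0],[0.4,0,0,-0.8,0,0,3],[0.4,0,0,0,0,0,3]]}}

```text
t: 6.6
position: [0.4952, 0.1459, 0.1954]
eef_rot: [0.67, 0.742, 0.003, 0.002]
wrist_force: [1.7, 0.1, 0.0]
opening: 0.0592
grasp_force: 54.1
```

```bash
python3 -c "
from h import *
plan((536,-387,190,6),(536,-387,20,None))"
```

```text
now [495.2 145.9 195.4] yaw 5.9 tilt [ 0.006  0.001 -1.   ] open 59.2 grip 54.1 F [1.7 0.1 0. ] t 6.6
level turn deg (tool): [ 0.37 -0.05  0.  ]
  turn z -0.1 = 1 x -0.15
  shift [-17.81  -0.51   0.18] = 18 x [-0.989 -0.028  0.01 ]
  shift [0.   0.   5.67] = 6 x [0.    0.    0.944]
```

Request:
{"op": "servo_tool", "data": {"targets": [[0.4,-0.4,0,0,0,0,0],[0.4,-0.74,0,0,0,0,0],[0.4,-0.74,0,0,0,0,0],[0.4,-0.74,0,0,0,0,0],[0.4,-0.74,0,0,0,0,0],[0.4,-0.74,0,0,0,0,0],[0.4,-0.74,0,0,0,0,0],[0.4,-0.74,0,0,0,0,0],[0.4,-0.74,0,0,0,0,0],[0.4,-0.74,0,0,0,0,0],[0.4,-0.74,0,0,0,0,0],[0.4,-0.74,0,0,0,0,0]]}}

```text
t: 7.6
position: [0.519, -0.1111, 0.1903]
eef_rot: [0.669, 0.743, -0.0, -0.0]
wrist_force: [1.4, 0.4, -0.6]
opening: 0.0589
grasp_force: 54.1
```

Request:
{"op": "servo_tool", "data": {"targets": [[0.4,-0.74,0,0,0,0,0],[0.4,-0.74,0,0,0,0,0],[0.4,-0.74,0,0,0,0,0],[0.4,-0.74,0,0,0,0,0],[0.4,-0.74,0,0,0,0,0],[0.4,-0.74,0,0,0,0,0],[0.4,-0.74,0,0,0,0,0],[0.4,-0.74,0,0,0,0,0],[0.4,-0.74,0,0,0,0,0],[0.4,-0.74,0,0,0,0,0],[0.4,-0.74,0,0,0,0,0],[0.4,-0.74,0,0,0,0,0]]}}

```text
t: 8.6
position: [0.5466, -0.3758, 0.19]
eef_rot: [0.669, 0.743, -0.0, -0.001]
wrist_force: [0.9, 0.3, -1.2]
opening: 0.0587
grasp_force: 54.1
```

```bash
python3 -c "
from h import *
plan((536,-387,190,6),(536,-387,20,None))"
```

```text
now [ 546.6 -375.8  190. ] yaw 6.1 tilt [-0.001  0.001 -1.   ] open 58.7 grip 54.1 F [ 0.9  0.3 -1.2] t 8.6
level turn deg (tool): [-0.06 -0.05 -0.  ]
  turn z 0.1 = 1 x 0.06
  shift [-0.33 -0.39  0.  ] = 1 x [-0.334 -0.389  0.002]
  shift [0.   0.   5.67] = 6 x [0.    0.    0.944]
```

Request:
{"op": "servo_tool", "data": {"targets": [[0.4,-0.33,-0.39,0.5,0,0,0],[0.4,0,0,0.8,0,0,0],[0.4,0,0,0.8,0,0,0],[0.4,0,0,0.8,0,0,0],[0.4,0,0,0.8,0,0,0],[0.4,0,0,0.8,0,0,0],[0.4,0,0,0.6,0,0,0],[0.4,0,0,0.4,0,0,0],[0.4,0,0,0.2,0,0,0],[0.4,0,0,0.2,0,0,0],[0.4,0,0,0,0,0,0]]}}

```text
t: 9.52
position: [0.5367, -0.3855, 0.0133]
eef_rot: [0.669, 0.743, -0.0, -0.0]
wrist_force: [-0.5, -0.1, -0.4]
opening: 0.0588
grasp_force: 54.1
```

Request:
{"op": "servo_tool", "data": {"targets": [[0.4,0,0,0.1,0,0,0],[0.4,0,0,0.07,0,0,0],[0.4,0,0,0,0,0,0],[0.8,0,0,0,0,0,0],[1,0,0,0,0,0,0],[1,0,0,0,0,0,0],[1,0,0,0,0,0,0]]}}

```text
t: 10.1
position: [0.5371, -0.3855, 0.009]
eef_rot: [0.669, 0.743, 0.0, 0.0]
wrist_force: [-0.1, -0.7, 0.0]
opening: 0.0858
grasp_force: 0.0
```

Request:
{"op": "servo_tool", "data": {"targets": [[1,0,0,-0.4,0,0,0],[1,0,0,-0.8,0,0,0],[1,0,0,-0.8,0,0,0],[1,0,0,-0.8,0,0,0],[1,0,0,-0.8,0,0,0],[1,0,0,-0.8,0,0,0],[1,0,0,-0.8,0,0,0],[1,0,0,-0.8,0,0,0],[1,0,0,-0.8,0,0,0],[1,0,0,-0.8,0,0,0],[1,0,0,0,0,0,0]]}}

```text
t: 11.02
position: [0.5387, -0.3868, 0.2429]
eef_rot: [0.669, 0.743, 0.0, 0.004]
wrist_force: [1.3, -0.3, 0.8]
opening: 0.0855
grasp_force: 0.0
```

```bash
python3 -c "
from h import *
im,d,P=look(['sanding_block','cork_mat','interlock_box','bar_1','cover_bar'],'w2')
plan((425,-13,200,18.8),)"
```

```text
sanding_block 0.69 [314. 165.] n 3925 ztop 0.0285 [ 537.4 -387.8] [58.7 96.2] 5.8
interlock_box 0.93 [329.  21.] n 638 ztop 0.0875 [ 535.2 -215.5] [67.4 20.7] 5.0
cover_bar 0.57 [339.  10.] n 656 ztop 0.0879 [ 536.  -215.8] [64.2 20.3] 6.2
now [ 536.5 -385.   235.8] yaw 6.0 tilt [-0.001  0.001 -1.   ] open 85.0 grip 0.0 F [ 0.3  0.2 -0.1] t 11.3
level turn deg (tool): [-0.07 -0.07 -0.  ]
  turn z -12.8 = 2 x -6.41
  shift [12.94  0.48  1.19] = 13 x [0.995 0.037 0.092]
```

Request:
{"op": "servo_tool", "data": {"targets": [[1,0.5,0,0,0,0,-6.4],[1,0.74,0,0,0,0,-6.4],[1,0.8,0.1,0,0,0,0],[1,0.8,0.1,0,0,0,0],[1,0.8,0.1,0,0,0,0],[1,0.8,0.1,0,0,0,0],[1,0.8,0.1,0,0,0,0],[1,0.8,0.1,0,0,0,0],[1,0.8,0.1,0,0,0,0],[1,0.8,0.1,0,0,0,0],[1,0.8,0.1,0,0,0,0],[1,0.8,0.1,0,0,0,0]]}}

```text
t: 12.32
position: [0.481, -0.1108, 0.236]
eef_rot: [0.582, 0.813, -0.0, -0.001]
wrist_force: [0.4, 0.4, -0.9]
opening: 0.0856
grasp_force: 0.0
```

```bash
python3 -c "
from h import *
plan((575,0,200,18.9))"
```

```text
now [ 481.  -110.8  236. ] yaw 18.8 tilt [-0.001  0.    -1.   ] open 85.6 grip 0.0 F [ 0.4  0.4 -0.9] t 12.3
level turn deg (tool): [-0.06 -0.05  0.  ]
  turn z -0.1 = 1 x -0.13
  shift [2.48 4.16 1.2 ] = 5 x [0.496 0.832 0.24 ]
```

Request:
{"op": "servo_tool", "data": {"targets": [[1,0.25,0.42,0.1,0,0,0],[1,0.45,0.75,0.2,0,0,0],[1,0.45,0.75,0.2,0,0,0],[1,0.45,0.75,0.2,0,0,0],[1,0.45,0.75,0.2,0,0,0],[1,0.3,0.5,0.2,0,0,0],[1,0.13,0.24,0.1,0,0,0],[1,0,0,0,0,0,0]]}}

```text
t: 12.98
position: [0.5761, -0.0003, 0.1993]
eef_rot: [0.582, 0.813, -0.0, -0.001]
wrist_force: [-1.2, -0.3, -0.2]
opening: 0.0852
grasp_force: 0.0
```

```bash
python3 -c "
from h import *
im,d,P=look(['bar_1'],'w3',.2)
plan((591.7,24.2,60,18.9),(591.7,24.2,4,None))"
```

```text
bar_1 0.95 [188. 146.] n 1522 ztop 0.0262 [426.5 -13.7] [28.  81.5] 17.6
bar_1 0.69 [340. 175.] n 1818 ztop 0.0263 [596.5  10.1] [27.7 80. ] 18.6
bar_1 0.62 [253. 176.] n 1657 ztop 0.0262 [511.4 -26. ] [79.8 26.3] 72.5
now [575.2  -1.7 200.2] yaw 18.8 tilt [-0.001 -0.    -1.   ] open 85.9 grip 0.0 F [-0.2 -0.9  1.2] t 13.1
level turn deg (tool): [-0.08 -0.02  0.  ]
  turn z -0.1 = 1 x -0.09
  shift [0.64 0.8  4.67] = 5 x [0.128 0.16  0.935]
  shift [0.   0.   1.87] = 2 x [0.    0.    0.933]
```

Request:
{"op": "servo_tool", "data": {"targets": [[0.7,0.4,0.5,0.5,0,0,0],[0.7,0.24,0.3,0.8,0,0,0],[0.7,0,0,0.8,0,0,0],[0.7,0,0,0.8,0,0,0],[0.7,0,0,0.8,0,0,0],[0.7,0,0,0.8,0,0,0],[0.7,0,0,0.8,0,0,0],[0.7,0,0,0.7,0,0,0],[0.7,0,0,0.5,0,0,0],[0.7,0,0,0,0,0,0]]}}

```text
t: 13.92
position: [0.5902, 0.0233, 0.0035]
eef_rot: [0.583, 0.813, -0.001, -0.002]
wrist_force: [-1.9, -0.9, -0.5]
opening: 0.0599
grasp_force: 0.0
```

Request:
{"op": "servo_tool", "data": {"targets": [[0.15,0,0,0,0,0,0],[0.15,0,0,0,0,0,0],[0.15,0,0,0,0,0,0],[0.15,0,0,0,0,0,0],[0.15,0,0,0,0,0,0],[0.15,0,0,0,0,0,0]], "force": 35}}

```text
t: 14.42
position: [0.5934, 0.0243, 0.0072]
eef_rot: [0.582, 0.813, 0.001, 0.001]
wrist_force: [-1.7, -3.5, 11.1]
opening: 0.0239
grasp_force: 23.8
```

Request:
{"op": "servo_tool", "data": {"targets": [[0.15,0,0,0,0,0,0],[0.15,0,0,-0.3,0,0,0],[0.15,0,0,-0.8,0,0,0],[0.15,0,0,-0.8,0,0,0],[0.15,0,0,-0.8,0,0,0],[0.15,0,0,-0.8,0,0,0],[0.15,0,0,0,0,0,0]]}}

```text
t: 15.0
position: [0.5951, 0.0246, 0.1161]
eef_rot: [0.582, 0.813, 0.002, 0.003]
wrist_force: [1.5, 0.4, 1.3]
opening: 0.0235
grasp_force: 34.5
```

Request:
{"op": "servo_tool", "data": {"targets": [[0.15,0,0,0,0,0,-4],[0.15,0,0,0,0,0,-7],[0.15,0,0,0,0,0,-7],[0.15,0,0,0,0,0,-7],[0.15,0,0,0,0,0,-7],[0.15,0,0,0,0,0,-7],[0.15,0,0,0,0,0,-7],[0.15,0,0,0,0,0,-7],[0.15,0,0,0,0,0,-7],[0.15,0,0,0,0,0,-7],[0.15,0,0,0,0,0,-7],[0.15,0,0,0,0,0,-3.8]]}}

```text
t: 16.0
position: [0.5925, 0.0246, 0.1112]
eef_rot: [-0.061, 0.998, -0.0, 0.0]
wrist_force: [0.1, 1.2, -1.0]
opening: 0.0238
grasp_force: 34.6
```

```bash
python3 -c "
from h import *
plan((471.2,150,110,96.6),(471.2,229.4,110,None),(471.2,229.4,17,None))"
```

```text
now [592.5  24.6 111.2] yaw 97.0 tilt [ 0. -0. -1.] open 23.8 grip 34.6 F [ 0.1  1.2 -1. ] t 16.0
level turn deg (tool): [-0.    0.02 -0.  ]
  turn z 0.4 = 1 x 0.40
  shift [3.54 4.62 0.04] = 5 x [0.707 0.923 0.008]
  shift [-0.3   2.63  0.  ] = 3 x [-0.101  0.876  0.   ]
  shift [0.  0.  3.1] = 4 x [0.    0.    0.775]
```

Request:
{"op": "servo_tool", "data": {"targets": [[0.15,0.4,0.3,0,0,0,0.4],[0.15,0.7,0.6,0,0,0,0],[0.15,0.7,0.7,0,0,0,0],[0.15,0.7,0.7,0,0,0,0],[0.15,0.5,0.8,0,0,0,0],[0.15,0.24,0.8,0,0,0,0],[0.15,0,0.8,0,0,0,0],[0.15,0,0.8,0,0,0,0],[0.15,0,0.8,0,0,0,0],[0.15,0,0.6,0,0,0,0],[0.15,0,0.35,0,0,0,0],[0.15,0,0,0,0,0,0]]}}

```text
t: 17.0
position: [0.4723, 0.2319, 0.1111]
eef_rot: [-0.055, 0.998, 0.0, 0.0]
wrist_force: [-0.3, 0.4, -1.1]
opening: 0.024
grasp_force: 34.5
```

Request:
{"op": "servo_tool", "data": {"targets": [[0.15,0,0,0.5,0,0,0],[0.15,0,0,0.7,0,0,0],[0.15,0,0,0.7,0,0,0],[0.15,0,0,0.6,0,0,0],[0.15,0,0,0.3,0,0,0],[0.15,0,0,0.15,0,0,0],[0.15,0,0,0,0,0,0]]}}

```text
t: 17.58
position: [0.4722, 0.2296, 0.0217]
eef_rot: [-0.054, 0.999, -0.0, -0.001]
wrist_force: [-0.3, 0.5, -0.5]
opening: 0.0235
grasp_force: 34.5
```

```bash
python3 -c "
from h import *
plan((471.2,229.4,17,96.6))
im,d,P=look(['bar_1'],'w4',.2)"
```

```text
now [472.2 229.6  21.7] yaw 96.2 tilt [-0.001 -0.001 -1.   ] open 23.5 grip 34.5 F [-0.3  0.5 -0.5] t 17.6
level turn deg (tool): [-0.02 -0.07 -0.  ]
  turn z -0.4 = 1 x -0.45
  shift [ 0.03 -0.    0.16] = 1 x [ 0.032 -0.002  0.158]
bar_1 0.77 [321. 259.] n 6365 ztop 0.0409 [478.  230.1] [63.4 27.7] 5.2
bar_1 0.67 [ 19. 242.] n 850 ztop 0.0259 [516.5  -8.1] [45.7 29.1] 73.8
```

View pics/w4.png

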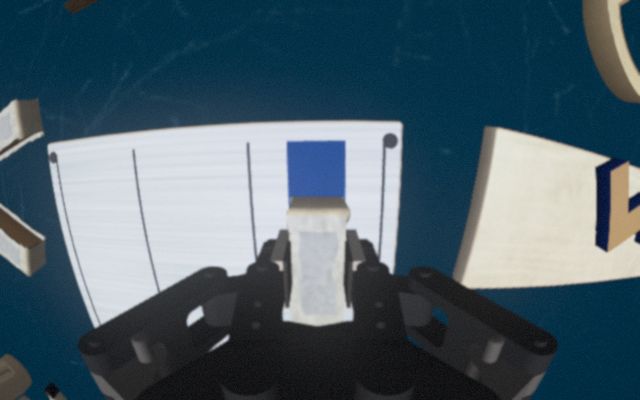

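The bar is held over the blue stripe, with its near end at (318,200) centred between the stripe's edges. Next I'll slide it in low.

Request:
{"op": "servo_tool", "data": {"targets": [[0.15,0,0,0.15,0,0,-0.4],[0.15,-0.1,0,0.03,0,0,0],[0.15,-0.3,0,0,0,0,0],[0.15,-0.3,0,0,0,0,0],[0.15,-0.3,0,0,0,0,0],[0.15,-0.3,0,0,0,0,0],[0.15,-0.13,0,0,0,0,0],[0.15,0,0,0,0,0,0]]}}

```text
t: 18.35
position: [0.5165, 0.2353, 0.0168]
eef_rot: [-0.057, 0.998, 0.0, 0.001]
wrist_force: [0.0, -0.3, -1.0]
opening: 0.0238
grasp_force: 34.5
```

```bash
python3 -c "
from h import *
c=np.array([518,164.4]);t=np.radians(6.6);ex=np.array([np.cos(t),np.sin(t)]);ey=np.array([-ex[1],ex[0]])
plan((*(c+6*ex+70*ey),14.5,96.6))
im,d,P=look(['bar_1'],'w5',.4)
for X in('top','scene'):
  im,d=r.camera(X);Q=cloud(X,d)
  q=Q[...,:2]*1000-c;a,b=q@ex,q@ey;m=(d>0)&(abs(b-70)<16)&(a>-80)&(a<64)&(abs(Q[...,2]-.034)<.008)
  print(X,m.sum(),np.percentile(a[m],[1,99]) if m.any() else '',np.median(b[m]))
"
```

```text
now [516.5 235.3  16.8] yaw 96.6 tilt [ 0.001  0.    -1.   ] open 23.8 grip 34.5 F [ 0.  -0.3 -1. ] t 18.4
level turn deg (tool): [0.02 0.06 0.  ]
  turn z -0.0 = 1 x -0.04
  shift [ 0.02 -0.02  0.08] = 1 x [ 0.022 -0.021  0.077]
bar_1 0.87 [15. 62.] n 651 ztop 0.0256 [416.4  15.3] [28.5 25.8] 11.8
bar_1 0.71 [ 11. 194.] n 411 ztop 0.0249 [521.4   7.8] [27.8 19. ] 2.0
top 5 [51.78470732 59.05409038] 61.198393598048
scene 74 [-21.58418205  51.41212662] 71.4168999998111
```

Request:
{"op": "servo_tool", "data": {"targets": [[0.15,0,0,0.05,0,0,0],[0.15,0,0,0.03,0,0,0],[0.15,0,0,0,0,0,0],[0.6,0,0,0,0,0,0],[0.6,0,0,0,0,0,0],[0.6,0,0,0,0,0,0],[0.6,0,0,-0.3,0,0,0],[0.6,0.2,0,-0.8,0,0,0],[0.6,0.6,0,-0.8,0,0,0],[0.6,0.8,0,-0.8,0,0,0],[0.6,0.8,0,-0.8,0,0,0],[0.6,0,0,-0.8,0,0,0]]}}

```text
t: 19.55
position: [0.4385, 0.2256, 0.1443]
eef_rot: [-0.058, 0.998, -0.001, -0.002]
wrist_force: [1.8, 0.5, -0.8]
opening: 0.0514
grasp_force: 0.0
```

```bash
cat >> h.py <<'E'
C0=np.array([518,164.4]);T0=np.radians(6.6);EX=np.array([np.cos(T0),np.sin(T0)]);EY=np.array([-EX[1],EX[0]])
def bed(x,y): return C0+x*EX+y*EY
E
python3 -c "
from h import *
im,d,P=look(['bar_1','gauge_foot'],'w6',.2)
plan((500,0,200,-17))"
```

```text
bar_1 0.93 [ 94. 224.] n 1055 ztop 0.0261 [511.  -26.2] [81.5 28.7] 72.0
bar_1 0.64 [ 99. 152.] n 1294 ztop 0.026 [426.4 -11.8] [27.6 80.1] 17.4
gauge_foot 0.7 [321. 318.] n 133 ztop 0.0692 [547.1 238.4] [ 6.3 13.3] 7.3
gauge_foot 0.57 [  9. 239.] n 276 ztop 0.0765 [ 538.1 -153.4] [ 8.6 80. ] 77.1
now [444.5 227.5 145.6] yaw 96.6 tilt [ 0.004  0.002 -1.   ] open 51.5 grip 0.0 F [-0.   0.1  0.5] t 19.7
level turn deg (tool): [0.07 0.23 0.  ]
  turn z -66.4 = 10 x -6.64
  shift [ 6.71 -3.99 -1.81] = 7 x [ 0.959 -0.57  -0.259]
```

View pics/w6.png

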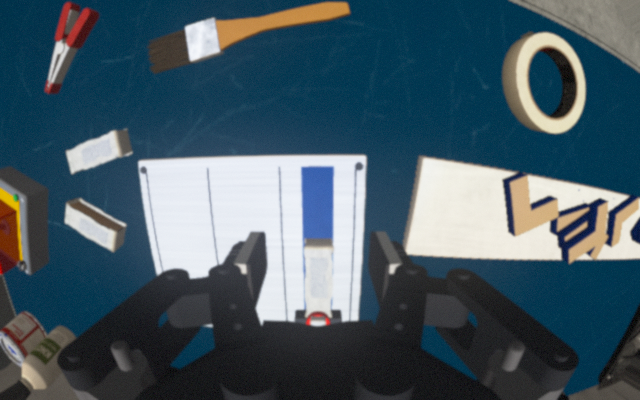

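The bar lies on the stripe with its far end under the red foot at (318,318). Next is the middle bar.

Request:
{"op": "servo_tool", "data": {"targets": [[0.7,0,0,-0.2,0,0,5],[0.7,0,0,-0.2,0,0,7.1],[0.7,0,0,-0.2,0,0,7.1],[0.7,0,0,-0.2,0,0,7.1],[0.7,0,0,-0.2,0,0,7.1],[0.7,0,0,-0.2,0,0,7.1],[0.7,0,0,-0.2,0,0,7.1],[0.7,0,0,-0.2,0,0,7.1],[0.7,0,0,0,0,0,7.1],[0.7,0,0,0,0,0,7.1],[0.7,0,0,0,0,0,7.1],[0.7,0,0,0,0,0,7.1]]}}

```text
t: 20.7
position: [0.4435, 0.2267, 0.1906]
eef_rot: [0.622, 0.783, -0.0, -0.0]
wrist_force: [0.7, -0.8, 0.2]
opening: 0.0596
grasp_force: 0.0
```

Request:
{"op": "servo_tool", "data": {"targets": [[0.7,0,0,0,0,0,7.1],[0.7,0,0,0,0,0,7.1],[0.7,0,0,0,0,0,7.1],[0.7,0,0,0,0,0,7.1],[0.7,0,0,0,0,0,3]]}}

```text
t: 21.12
position: [0.4435, 0.2267, 0.1906]
eef_rot: [0.811, 0.585, -0.001, -0.0]
wrist_force: [-0.0, -1.0, 0.7]
opening: 0.0597
grasp_force: 0.0
```

```bash
python3 -c "
from h import *
plan((500,-10,190,-17.8))"
```

```text
now [443.5 226.7 190.6] yaw -18.4 tilt [-0.001 -0.001 -1.   ] open 59.7 grip 0.0 F [-0.  -1.   0.7] t 21.1
level turn deg (tool): [-0.05  0.05 -0.  ]
  turn z -0.6 = 1 x -0.56
  shift [-6.94  4.21  0.02] = 7 x [-0.991  0.601  0.003]
```

Request:
{"op": "servo_tool", "data": {"targets": [[0.7,-0.4,0.25,0,0,0,-0.5],[0.7,-0.8,0.5,0,0,0,0],[0.7,-0.8,0.5,0,0,0,0],[0.7,-0.8,0.5,0,0,0,0],[0.7,-0.8,0.5,0,0,0,0],[0.7,-0.8,0.5,0,0,0,0],[0.7,-0.8,0.5,0,0,0,0],[0.7,-0.8,0.5,0,0,0,0],[0.7,-0.7,0.4,0,0,0,0],[0.7,-0.24,0.06,0,0,0,0],[0.7,0,0,0,0,0,0]]}}

```text
t: 22.03
position: [0.5015, -0.0113, 0.1906]
eef_rot: [0.807, 0.591, -0.0, -0.0]
wrist_force: [-0.9, 0.0, 0.0]
opening: 0.0596
grasp_force: 0.0
```

```bash
python3 -c "
from h import *
im,d,P=look(['bar_1'],'w7',.2)
plan((511,-26,8,-17.8))"
```

```text
bar_1 0.86 [252. 199.] n 1677 ztop 0.0263 [427.  -13.5] [27.7 80. ] 17.6
bar_1 0.84 [331. 186.] n 1910 ztop 0.0262 [511.2 -26.8] [80.7 26.9] 72.5
now [501.2  -9.4 190.8] yaw -17.5 tilt [-0.001  0.    -1.   ] open 59.6 grip 0.0 F [-0.2  0.2 -1.2] t 22.1
level turn deg (tool): [-0.07  0.    0.  ]
  turn z 0.3 = 1 x 0.32
  shift [-0.43  0.48  6.09] = 7 x [-0.061  0.069  0.871]
```

Request:
{"op": "servo_tool", "data": {"targets": [[0.7,-0.3,0.3,0.5,0,0,0.3],[0.7,-0.14,0.19,0.8,0,0,0],[0.7,0,0,0.8,0,0,0],[0.7,0,0,0.8,0,0,0],[0.7,0,0,0.8,0,0,0],[0.7,0,0,0.8,0,0,0],[0.7,0,0,0.8,0,0,0],[0.7,0,0,0.5,0,0,0],[0.7,0,0,0.25,0,0,0],[0.7,0,0,0,0,0,0]]}}

```text
t: 22.97
position: [0.5105, -0.0255, 0.0085]
eef_rot: [0.807, 0.59, -0.001, -0.001]
wrist_force: [-0.7, -0.2, 0.7]
opening: 0.0594
grasp_force: 0.0
```

Request:
{"op": "servo_tool", "data": {"targets": [[0.15,0,0,0,0,0,0],[0.15,0,0,0,0,0,0],[0.15,0,0,0,0,0,0],[0.15,0,0,0,0,0,0],[0.15,0,0,0,0,0,0],[0.15,0,0,0,0,0,0],[0.15,0,0,0,0,0,0]], "force": 35}}

```text
t: 23.55
position: [0.5124, -0.0265, 0.0111]
eef_rot: [0.808, 0.59, 0.001, 0.001]
wrist_force: [-0.4, 3.3, 6.1]
opening: 0.0236
grasp_force: 34.7
```

Request:
{"op": "servo_tool", "data": {"targets": [[0.15,0,0,-0.3,0,0,0],[0.15,0,0,-0.8,0,0,0],[0.15,0,0,-0.8,0,0,0],[0.15,0,0,-0.8,0,0,0],[0.15,0,0,-0.8,0,0,0],[0.15,0,0,0,0,0,0]]}}

```text
t: 24.05
position: [0.514, -0.0269, 0.12]
eef_rot: [0.808, 0.59, 0.002, 0.002]
wrist_force: [1.5, -0.3, 0.9]
opening: 0.0237
grasp_force: 34.6
```

Request:
{"op": "servo_tool", "data": {"targets": [[0.15,0,0,0,0,0,-5],[0.15,0,0,0,0,0,-7.1],[0.15,0,0,0,0,0,-7.1],[0.15,0,0,0,0,0,-7.1],[0.15,0,0,0,0,0,-7.1],[0.15,0,0,0,0,0,-7.1],[0.15,0,0,0,0,0,-7.1],[0.15,0,0,0,0,0,-7.1],[0.15,0,0,0,0,0,-7.1],[0.15,0,0,0,0,0,-7.1],[0.15,0,0,0,0,0,-7.1],[0.15,0,0,0,0,0,-7.1]]}}

```text
t: 25.05
position: [0.5116, -0.0267, 0.1155]
eef_rot: [0.21, 0.978, 0.0, 0.0]
wrist_force: [0.4, -0.0, -1.0]
opening: 0.0235
grasp_force: 34.6
```

Request:
{"op": "servo_tool", "data": {"targets": [[0.15,0,0,0,0,0,-7.1],[0.15,0,0,0,0,0,-7.1],[0.15,0,0,0,0,0,-7.1],[0.15,0,0,0,0,0,-7.1],[0.15,0,0,0,0,0,-2.9],[0.15,0,0,0,0,0,0]]}}

```text
t: 25.55
position: [0.5116, -0.0266, 0.1155]
eef_rot: [-0.06, 0.998, -0.0, 0.0]
wrist_force: [-0.6, -0.4, -0.5]
opening: 0.0235
grasp_force: 34.6
```

```bash
python3 -c "
from h import *
plan((*bed(20,0),110,96.6),(*bed(20,0),21,None))"
```

```text
now [511.6 -26.6 115.5] yaw 96.8 tilt [ 0.001 -0.    -1.   ] open 23.5 grip 34.6 F [-0.6 -0.4 -0.5] t 25.6
level turn deg (tool): [-0.01  0.04  0.  ]
  turn z 0.2 = 1 x 0.24
  shift [-1.61  6.3   0.18] = 7 x [-0.23   0.9    0.026]
  shift [0.   0.   2.97] = 3 x [0.    0.    0.989]
```

Request:
{"op": "servo_tool", "data": {"targets": [[0.15,-0.1,0.4,0,0,0,0.2],[0.15,-0.2,0.8,0,0,0,0],[0.15,-0.2,0.8,0,0,0,0],[0.15,-0.2,0.8,0,0,0,0],[0.15,-0.2,0.8,0,0,0,0],[0.15,-0.2,0.8,0,0,0,0],[0.15,-0.2,0.8,0,0,0,0],[0.15,-0.2,0.7,0,0,0,0],[0.15,-0.11,0.4,0,0,0,0],[0.15,0,0,0,0,0,0]]}}

```text
t: 26.38
position: [0.5387, 0.1687, 0.1152]
eef_rot: [-0.057, 0.998, 0.0, 0.001]
wrist_force: [-0.8, -0.3, -0.2]
opening: 0.0235
grasp_force: 34.6
```

Request:
{"op": "servo_tool", "data": {"targets": [[0.15,0,0,0.5,0,0,0],[0.15,0,0,0.7,0,0,0],[0.15,0,0,0.7,0,0,0],[0.15,0,0,0.6,0,0,0],[0.15,0,0,0.4,0,0,0],[0.15,0,0,0.2,0,0,0],[0.15,0,0,0,0,0,0]]}}

```text
t: 26.97
position: [0.5376, 0.1659, 0.021]
eef_rot: [-0.056, 0.998, -0.0, -0.001]
wrist_force: [-0.8, 0.2, -0.7]
opening: 0.0232
grasp_force: 34.5
```

```bash
python3 -c "
from h import *
plan((*bed(20,0),19,96.6))"
```

```text
now [537.6 165.9  21. ] yaw 96.4 tilt [-0.002 -0.001 -1.   ] open 23.2 grip 34.5 F [-0.8  0.2 -0.7] t 27.0
level turn deg (tool): [-0.02 -0.1   0.  ]
  turn z -0.2 = 1 x -0.17
  shift [-0.01  0.03  0.07] = 1 x [-0.013  0.026  0.066]
```

Request:
{"op": "servo_tool", "data": {"targets": [[0.15,0,0.03,0.04,0,0,-0.2],[0.15,0,0,0.04,0,0,0],[0.15,0,0,0,0,0,0],[0.5,0,0,0,0,0,0],[0.5,0,0,0,0,0,0],[0.5,0,0,0,0,0,0],[0.5,0,0,-0.3,0,0,0],[0.5,0,0,-0.8,0,0,0],[0.5,0,0,-0.8,0,0,0],[0.5,0,0,-0.8,0,0,0],[0.5,0,0,-0.8,0,0,0],[0.7,0,0,-0.8,0,0,0]]}}

```text
t: 27.97
position: [0.5379, 0.1675, 0.1504]
eef_rot: [-0.058, 0.998, 0.0, 0.0]
wrist_force: [0.0, 0.3, 0.2]
opening: 0.0537
grasp_force: 0.0
```

Request:
{"op": "servo_tool", "data": {"targets": [[0.7,0,-0.2,-0.4,0,0,5],[0.7,0,-0.5,-0.3,0,0,7.1],[0.7,0,-0.5,-0.2,0,0,7.1],[0.7,0,-0.5,-0.2,0,0,7.1],[0.7,0,0,0,0,0,7.1],[0.7,0,0,0,0,0,7.1],[0.7,0,0,0,0,0,7.1],[0.7,0,0,0,0,0,7.1],[0.7,0,0,0,0,0,7.1],[0.7,0,0,0,0,0,7.1],[0.7,0,0,0,0,0,7.1],[0.7,0,0,0,0,0,2.4]]}}

```text
t: 28.97
position: [0.5345, 0.117, 0.1823]
eef_rot: [0.589, 0.808, 0.0, 0.0]
wrist_force: [-0.0, 0.3, 0.6]
opening: 0.0595
grasp_force: 0.0
```

```bash
python3 -c "
from h import *
im,d,P=look(['bar_1'],'w8',.2)
plan((427,-13,200,17.6))"
```

```text
bar_1 0.95 [345.  60.] n 1790 ztop 0.0345 [529.4 236.9] [79.3 27.5] 6.8
bar_1 0.86 [194. 243.] n 1009 ztop 0.0261 [424.6  -6.3] [28.  67.7] 18.8
bar_1 0.68 [338. 133.] n 2263 ztop 0.0343 [540.  167.9] [81.1 27.3] 6.3
now [534.5 117.  182.2] yaw 18.2 tilt [ 0.  0. -1.] open 59.9 grip 0.0 F [-1.   0.6  0.4] t 29.1
level turn deg (tool): [0.03 0.   0.  ]
  turn z 0.6 = 1 x 0.64
  shift [-3.05 -4.73 -0.59] = 5 x [-0.609 -0.945 -0.119]
```

Both placed bars measure within 1–2 mm of their lanes, with headings of 6.8° and 6.3°. Now the third bar.

Request:
{"op": "servo_tool", "data": {"targets": [[0.7,-0.3,-0.5,0,0,0,0.6],[0.7,-0.5,-0.8,0,0,0,0],[0.7,-0.5,-0.8,0,0,0,0],[0.7,-0.5,-0.8,0,0,0,0],[0.7,-0.5,-0.8,0,0,0,0],[0.7,-0.3,-0.4,0,0,0,0],[0.7,-0.2,-0.2,0,0,0,0],[0.7,0,0,0,0,0,0]]}}

```text
t: 29.73
position: [0.4369, -0.0033, 0.1819]
eef_rot: [0.59, 0.807, 0.0, 0.0]
wrist_force: [0.5, 0.5, -0.7]
opening: 0.0598
grasp_force: 0.0
```

```bash
python3 -c "
from h import *
im,d,P=look(['bar_1'],'w9',.2)
plan((427,-13,11,17.6))"
```

```text
bar_1 0.85 [304. 183.] n 2023 ztop 0.0262 [426.2 -13.4] [26.4 81. ] 17.7
bar_1 0.6 [484.   8.] n 406 ztop 0.0345 [542.2 233.9] [54.3 19.2] 8.3
bar_1 0.59 [462.  55.] n 1686 ztop 0.0345 [539.6 167.6] [81.1 28. ] 6.3
now [438.2  -2.2 181.9] yaw 17.7 tilt [ 0.001  0.    -1.   ] open 59.6 grip 0.0 F [-0.1 -0.   0.7] t 29.8
level turn deg (tool): [0.06 0.01 0.  ]
  turn z 0.1 = 1 x 0.09
  shift [-0.23 -0.46  5.7 ] = 6 x [-0.038 -0.077  0.949]
```

Request:
{"op": "servo_tool", "data": {"targets": [[0.7,-0.15,-0.25,0.4,0,0,0],[0.7,-0.08,-0.22,0.7,0,0,0],[0.7,0,0,0.8,0,0,0],[0.7,0,0,0.8,0,0,0],[0.7,0,0,0.8,0,0,0],[0.7,0,0,0.8,0,0,0],[0.7,0,0,0.7,0,0,0],[0.7,0,0,0.4,0,0,0],[0.7,0,0,0.25,0,0,0],[0.7,0,0,0,0,0,0]]}}

```text
t: 30.67
position: [0.426, -0.0125, 0.0106]
eef_rot: [0.59, 0.808, -0.0, -0.001]
wrist_force: [-0.5, 0.1, 0.1]
opening: 0.0599
grasp_force: 0.0
```

Request:
{"op": "servo_tool", "data": {"targets": [[0.15,0,0,0,0,0,0],[0.15,0,0,0,0,0,0],[0.15,0,0,0,0,0,0],[0.15,0,0,0,0,0,0],[0.15,0,0,0,0,0,0],[0.15,0,0,0,0,0,0],[0.15,0,0,0,0,0,0]], "force": 35}}

```text
t: 31.25
position: [0.4268, -0.0132, 0.0129]
eef_rot: [0.59, 0.807, 0.001, 0.001]
wrist_force: [0.0, 3.9, 6.8]
opening: 0.0236
grasp_force: 34.5
```

Request:
{"op": "servo_tool", "data": {"targets": [[0.15,0,0,-0.3,0,0,0],[0.15,0,0,-0.8,0,0,0],[0.15,0,0,-0.8,0,0,0],[0.15,0,0,-0.8,0,0,0],[0.15,0,0,-0.8,0,0,0],[0.15,0,0,0,0,0,0]]}}

```text
t: 31.75
position: [0.428, -0.0134, 0.1215]
eef_rot: [0.59, 0.807, 0.002, 0.003]
wrist_force: [1.8, 0.0, 0.2]
opening: 0.0235
grasp_force: 34.7
```

Request:
{"op": "servo_tool", "data": {"targets": [[0.15,0,0,0,0,0,-5],[0.15,0,0,0,0,0,-7.1],[0.15,0,0,0,0,0,-7.1],[0.15,0,0,0,0,0,-7.1],[0.15,0,0,0,0,0,-7.1],[0.15,0,0,0,0,0,-7.1],[0.15,0,0,0,0,0,-7.1],[0.15,0,0,0,0,0,-7.1],[0.15,0,0,0,0,0,-7.1],[0.15,0,0,0,0,0,-7.1],[0.15,0,0,0,0,0,-7.1],[0.15,0,0,0,0,0,-3]]}}

```text
t: 32.75
position: [0.4259, -0.0132, 0.1177]
eef_rot: [-0.062, 0.998, -0.0, 0.0]
wrist_force: [-0.1, -0.6, -0.7]
opening: 0.0234
grasp_force: 34.7
```

```bash
python3 -c "
from h import *
plan((*bed(21,-70),110,96.6),(*bed(21,-70),21,None))"
```

```text
now [425.9 -13.2 117.7] yaw 97.1 tilt [ 0.001 -0.    -1.   ] open 23.4 grip 34.7 F [-0.1 -0.6 -0.7] t 32.8
level turn deg (tool): [-0.01  0.03  0.  ]
  turn z 0.5 = 1 x 0.51
  shift [-4.43  3.2   0.26] = 5 x [-0.886  0.639  0.051]
  shift [0.   0.   2.97] = 3 x [0.    0.    0.989]
```

Request:
{"op": "servo_tool", "data": {"targets": [[0.15,-0.4,0.3,0,0,0,0.5],[0.15,-0.7,0.5,0,0,0,0],[0.15,-0.7,0.5,0,0,0,0],[0.15,-0.8,0.6,0,0,0,0],[0.15,-0.8,0.6,0,0,0,0],[0.15,-0.6,0.4,0,0,0,0],[0.15,-0.43,0.3,0,0,0,0],[0.15,0,0,0,0,0,0]]}}

```text
t: 33.42
position: [0.5502, 0.0985, 0.1179]
eef_rot: [-0.055, 0.999, 0.0, 0.001]
wrist_force: [-0.2, -0.8, -0.2]
opening: 0.0237
grasp_force: 34.7
```

Request:
{"op": "servo_tool", "data": {"targets": [[0.15,0,0,0.5,0,0,0],[0.15,0,0,0.7,0,0,0],[0.15,0,0,0.7,0,0,0],[0.15,0,0,0.6,0,0,0],[0.15,0,0,0.4,0,0,0],[0.15,0,0,0.25,0,0,0],[0.15,0,0,0,0,0,0]]}}

```text
t: 34.0
position: [0.5471, 0.0963, 0.0218]
eef_rot: [-0.054, 0.999, -0.0, -0.001]
wrist_force: [-0.7, -0.6, -0.4]
opening: 0.0238
grasp_force: 34.7
```

```bash
python3 -c "
from h import *
plan((*bed(21,-70),20.5,96.6))"
```

```text
now [547.1  96.3  21.8] yaw 96.2 tilt [-0.001 -0.    -1.   ] open 23.8 grip 34.7 F [-0.7 -0.6 -0.4] t 34.0
level turn deg (tool): [-0.   -0.07 -0.  ]
  turn z -0.4 = 1 x -0.43
  shift [0.   0.03 0.04] = 1 x [0.002 0.032 0.044]
```

Request:
{"op": "servo_tool", "data": {"targets": [[0.15,0,0.03,0.03,0,0,-0.4],[0.15,0,0,0.03,0,0,0],[0.15,0,0,0,0,0,0],[0.5,0,0,0,0,0,0],[0.5,0,0,0,0,0,0],[0.5,0,0,0,0,0,0],[0.5,0,0,-0.3,0,0,0],[0.5,0,0,-0.8,0,0,0],[0.5,0,0,-0.8,0,0,0],[0.5,0,0,-0.8,0,0,0],[0.5,0,0,-0.8,0,0,0],[0.5,0,0,-0.8,0,0,0]]}}

```text
t: 35.0
position: [0.5474, 0.0976, 0.1516]
eef_rot: [-0.057, 0.998, 0.0, 0.0]
wrist_force: [0.8, 0.3, 0.7]
opening: 0.0426
grasp_force: 0.0
```

Request:
{"op": "servo_tool", "data": {"targets": [[0,0.2,0,-0.8,0,0,0],[0,0.4,0,-0.8,0,0,0],[0,0.6,0,-0.6,0,0,0],[0,0.6,0,-0.4,0,0,0],[0,0.6,0,0,0,0,0],[0,0,0,0,0,0,0]]}}

```text
t: 35.5
position: [0.4732, 0.089, 0.229]
eef_rot: [-0.057, 0.998, -0.0, -0.0]
wrist_force: [0.1, 0.6, -1.2]
opening: -0.0
grasp_force: 0.0
```

```bash
python3 -c "
from h import *
im,d,P=look(['bar_1','gauge_knob'],'w10',.2)
q=P[...,:2]*1000-C0;a,b=q@EX,q@EY
m=(abs(P[...,2]-.0345)<.006)&(a>-60)&(a<95)&(abs(b)<110)
n,L,S,_=cv2.connectedComponentsWithStats(m.astype(np.uint8))
for k in range(1,n):
  if S[k,4]>150: print(S[k,4],rect(P[L==k]),a[L==k].mean(),b[L==k].mean(),np.percentile(a[L==k],[1,99]))
plan((*bed(105,70),190,None))"
```

```text
bar_1 0.89 [374. 228.] n 1307 ztop 0.0345 [539.5 168. ] [79.9 28.5] 6.8
bar_1 0.75 [318. 211.] n 579 ztop 0.0343 [525.   95.3] [33.3 24.1] 6.1
bar_1 0.68 [430. 224.] n 1096 ztop 0.0345 [529.6 236.7] [81.1 27.4] 5.6
gauge_knob 0.85 [436. 264.] n 325 ztop 0.0699 [564.8 239.7] [40.7 14.5] 6.3
1109 (array([529.7, 236.7]), array([81.4, 27.4]), 5.6) 14.290132164851974 69.96251312454012 [-20.31541506  58.46991435]
631 (array([525. ,  95.4]), array([33.4, 26.5]), 6.4) -2.126789895914255 -69.44354954694776 [-17.63027233  15.03309068]
1322 (array([539.5, 168. ]), array([79.9, 28.5]), 6.8) 19.102683821978548 0.9874331930437986 [-17.68005887  60.75029607]
now [476.5  89.3 228.2] yaw 96.6 tilt [ 0.001  0.    -1.   ] open -0.0 grip 0.0 F [ 0.9 -0.4  1. ] t 35.6
level turn deg (tool): [-0.    0.06  0.  ]
  shift [-5.16  4.66  1.27] = 6 x [-0.86   0.777  0.212]
```

View pics/w10.png

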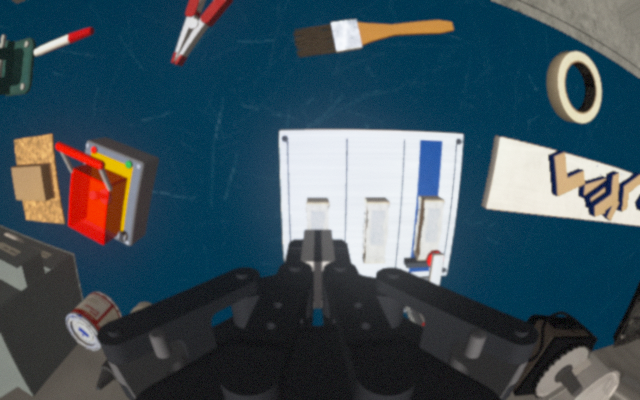

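All three bars lie one per lane (bars at (318,215), (377,228), (430,225)) and the block is on the mat at (33,183). Next I'll press the knob with the fingers shut.

Request:
{"op": "servo_tool", "data": {"targets": [[0,-0.4,0.4,0,0,0,0],[0,-0.7,0.63,0,0,0,0],[0,-0.7,0.63,0,0,0,0],[0,-0.7,0.63,0,0,0,0],[0,-0.7,0.63,0,0,0,0],[0,-0.7,0.63,0,0,0,0],[0,-0.7,0.63,0.3,0,0,0],[0,-0.36,0.3,0.4,0,0,0],[0,-0.2,0.18,0.5,0,0,0],[0,0,0,0.4,0,0,0],[0,0,0,0,0,0,0]]}}

```text
t: 36.57
position: [0.6119, 0.245, 0.176]
eef_rot: [-0.058, 0.998, -0.001, -0.003]
wrist_force: [-0.8, -0.9, -0.8]
opening: 0.0001
grasp_force: 0.0
```

```bash
python3 -c "
from h import *
plan((614,246.2,165,96.6))"
```

```text
now [611.9 245.  176. ] yaw 96.6 tilt [-0.005 -0.002 -1.   ] open 0.1 grip 0.0 F [-0.8 -0.9 -0.8] t 36.6
level turn deg (tool): [-0.08 -0.3  -0.  ]
  turn z -0.0 = 1 x -0.00
  shift [-0.07  0.03  0.37] = 1 x [-0.073  0.03   0.365]
```

Request:
{"op": "servo_tool", "data": {"targets": [[0,-0.07,0.03,0.3,0,0,0],[0,0,0,0.15,0,0,0],[0,0,0,0.15,0,0,0],[0,0,0,0.15,0,0,0],[0,0,0,0.15,0,0,0],[0,0,0,0.15,0,0,0],[0,0,0,0,0,0,0],[0,0,0,0,0,0,0]]}}

```text
t: 37.23
position: [0.6157, 0.247, 0.1482]
eef_rot: [-0.057, 0.998, -0.0, -0.0]
wrist_force: [-0.3, -1.1, 1.5]
opening: 0.0002
grasp_force: 1.0
```

Request:
{"op": "servo_tool", "data": {"targets": [[0,0,0,0.07,0,0,0],[0,0,0,0,0,0,0],[0,0,0,0,0,0,0]]}}

```text
t: 37.48
position: [0.616, 0.2471, 0.1463]
eef_rot: [-0.057, 0.998, 0.0, 0.0]
wrist_force: [0.6, -0.7, 2.2]
opening: 0.0
grasp_force: 1.1
```

Request:
{"op": "servo_tool", "data": {"targets": [[0,0,0,0.04,0,0,0],[0,0,0,0,0,0,0],[0,0,0,0,0,0,0]]}}

```text
t: 37.73
position: [0.6159, 0.2471, 0.1449]
eef_rot: [-0.057, 0.998, 0.0, 0.0]
wrist_force: [-0.2, 0.0, 2.4]
opening: -0.0
grasp_force: 1.2
```

Request:
{"op": "servo_tool", "data": {"targets": [[0,0,0,0.08,0,0,0],[0,0,0,0.04,0,0,0],[0,0,0,0,0,0,0],[0,0,0,0,0,0,0]]}}

```text
t: 38.07
position: [0.6159, 0.2471, 0.1412]
eef_rot: [-0.057, 0.998, 0.0, 0.0]
wrist_force: [0.7, 0.8, 3.0]
opening: 0.0003
grasp_force: 1.3
```

Request:
{"op": "servo_tool", "data": {"targets": [[0,0,0,0.05,0,0,0],[0,0,0,0,0,0,0],[0,0,0,0,0,0,0]]}}

```text
t: 38.32
position: [0.6159, 0.2471, 0.1398]
eef_rot: [-0.057, 0.998, 0.0, 0.0]
wrist_force: [1.5, -0.3, 2.5]
opening: -0.0
grasp_force: 1.4
```

Request:
{"op": "servo_tool", "data": {"targets": [[0,0,0,0.03,0,0,0],[0,0,0,0,0,0,0],[0,0,0,0,0,0,0]]}}

```text
t: 38.57
position: [0.6159, 0.2471, 0.1389]
eef_rot: [-0.057, 0.998, 0.0, 0.0]
wrist_force: [1.8, 0.2, 3.5]
opening: -0.0002
grasp_force: 1.4
```

Request:
{"op": "servo_tool", "data": {"targets": [[0,0,0,0.04,0,0,0],[0,0,0,0,0,0,0],[0,0,0,0,0,0,0],[0,0,0,0,0,0,0]]}}

```text
t: 38.9
position: [0.6159, 0.2471, 0.1384]
eef_rot: [-0.057, 0.998, 0.0, 0.0]
wrist_force: [-0.8, 0.4, 11.7]
opening: -0.0003
grasp_force: 5.7
```

Request:
{"op": "servo_tool", "data": {"targets": [[0,0,0,0.03,0,0,0],[0,0,0,0,0,0,0],[0,0,0,0,0,0,0],[0,0,0,0,0,0,0]]}}

```text
t: 39.23
position: [0.616, 0.2472, 0.1382]
eef_rot: [-0.057, 0.998, 0.0, 0.001]
wrist_force: [-5.3, -2.0, 22.3]
opening: 0.0001
grasp_force: 11.0
```

Contact reached at z ≈ 138.5 mm. I'll ease off to a light press, hold it, then rise.

Request:
{"op": "servo_tool", "data": {"targets": [[0,0,0,-0.05,0,0,0],[0,0,0,0,0,0,0],[0,0,0,0,0,0,0],[0,0,0,0,0,0,0],[0,0,0,0,0,0,0],[0,0,0,0,0,0,0],[0,0,0,0,0,0,0]]}}

```text
t: 39.82
position: [0.6159, 0.2471, 0.1384]
eef_rot: [-0.057, 0.998, 0.0, 0.0]
wrist_force: [1.2, 0.7, 6.9]
opening: 0.0002
grasp_force: 3.4
```

Request:
{"op": "servo_tool", "data": {"targets": [[0,0,0,0,0,0,0],[0,0,0,0,0,0,0],[0,0,0,0,0,0,0],[0,0,0,0,0,0,0],[0,0,0,-0.1,0,0,0],[0,0,0,-0.2,0,0,0],[0,0,0,-0.3,0,0,0],[0,0,0,-0.3,0,0,0],[0,0,0,-0.8,0,0,0],[0,0,0,-0.8,0,0,0],[0,0,0,-0.6,0,0,0],[0,0,0,0,0,0,0]]}}

```text
t: 40.82
position: [0.6175, 0.2477, 0.2362]
eef_rot: [-0.057, 0.998, 0.001, 0.003]
wrist_force: [-0.0, 0.1, 0.5]
opening: 0.0002
grasp_force: 0.0
```

```bash
python3 -c "
from h import *
plan((440,-120,230,76))
for X in('top','scene'):
  im,d=r.camera(X)
  for k,Q in fixed(X,im,d).items():
    if k in('knob','bar','boxtop','box'): print(X,k,len(Q),rect(Q),np.median(Q[:,2]))
"
```

```text
now [617.5 247.7 236.2] yaw 96.6 tilt [ 0.005  0.002 -1.   ] open 0.2 grip 0.0 F [-0.   0.1  0.5] t 40.8
level turn deg (tool): [ 0.07  0.31 -0.  ]
  turn z 20.6 = 3 x 6.86
  shift [  2.77 -13.32   0.21] = 14 x [ 0.198 -0.952  0.015]
top box 1208 (array([ 520.6, -178. ]), array([100.3, 130. ]), 75.8) 0.08286960340772398
top boxtop 373 (array([ 525.6, -179.2]), array([100.2, 119.7]), 75.8) 0.04510096822463378
top bar 88 (array([ 465.1, -164. ]), array([75.4, 17.2]), 78.6) 0.11609359270790826
top knob 3104 (array([610., 245.]), array([ 99.9, 110. ]), 0.1) 0.6556107791874521
scene box 1345 (array([ 521.3, -183.7]), array([101.8, 132.2]), 76.4) 0.06202412828594536
scene boxtop 487 (array([ 523.7, -184.6]), array([101. , 121.1]), 76.5) 0.04389737480117697
scene bar 95 (array([ 465.2, -169.1]), array([77.8, 17.8]), 78.5) 0.11357015975451648
scene knob 3327 (array([597.9, 245.6]), array([ 79.4, 118.9]), 25.1) 0.4648733389782863
```

Request:
{"op": "servo_tool", "data": {"targets": [[0,0,0,0,0,0,6],[0,0,0,0,0,0,7.1],[0,0,0,0,0,0,7.1],[0,0,0,0,0,0,7.1],[0,0,0,0,0,0,7.1],[0,0,0,0,0,0,7.1],[0,0,0,0,0,0,7.1],[0,0,0,0,0,0,7.1],[0,0,0,0,0,0,7.1],[0,0,0,0,0,0,7.1],[0,0,0,0,0,0,7.1],[0,0,0,0,0,0,7.1]]}}

```text
t: 41.92
position: [0.6151, 0.2468, 0.2302]
eef_rot: [0.628, 0.778, -0.001, -0.001]
wrist_force: [0.5, -0.2, 1.1]
opening: 0.0002
grasp_force: 0.0
```

Request:
{"op": "servo_tool", "data": {"targets": [[0,0,0,0,0,0,7.1],[0,0,0,0,0,0,7.1],[0,0,0,0,0,0,7.1],[0,0,0,0,0,0,5.2],[0,0,0,0,0,0,0]]}}

```text
t: 42.33
position: [0.6151, 0.2468, 0.2303]
eef_rot: [0.79, 0.614, -0.001, -0.0]
wrist_force: [-0.4, -0.1, 0.9]
opening: 0.0002
grasp_force: 0.0
```

```bash
python3 -c "
from h import *
plan((455,-150,230,-14))
im,d=r.camera('top');P=cloud('top',d);im2,d2,P2=wcloud()
for Q in (P,P2):
  m=(abs(Q[...,0]-.615)<.03)&(abs(Q[...,1]-.246)<.03)&(Q[...,2]>.13)&(Q[...,2]<.18);print('knob z',m.sum(),np.median(Q[m][:,2]) if m.any() else '')
"
```

```text
now [615.1 246.8 230.3] yaw -14.3 tilt [-0.002 -0.001 -1.   ] open 0.2 grip 0.0 F [-0.4 -0.1  0.9] t 42.3
level turn deg (tool): [-0.09  0.06  0.  ]
  turn z -0.3 = 1 x -0.29
  shift [-1.413e+01 -1.980e+00  1.000e-02] = 15 x [-0.942 -0.132  0.001]
knob z 110 0.1592457759807845
knob z 1871 0.1596244793438272
```

The knob is back up (159 mm). On to the cover.

Request:
{"op": "servo_tool", "data": {"targets": [[0.5,-0.4,0,0,0,0,0],[0.5,-0.8,-0.1,0,0,0,0],[0.5,-0.8,-0.1,0,0,0,0],[0.5,-0.8,-0.1,0,0,0,0],[0.5,-0.8,-0.1,0,0,0,0],[0.5,-0.8,-0.1,0,0,0,0],[0.5,-0.8,-0.1,0,0,0,0],[0.5,-0.8,-0.1,0,0,0,0],[0.5,-0.8,-0.1,0,0,0,0],[0.5,-0.8,-0.1,0,0,0,0],[0.5,-0.8,-0.1,0,0,0,0],[0.5,-0.8,-0.1,0,0,0,0]]}}

```text
t: 43.43
position: [0.5158, -0.0142, 0.2312]
eef_rot: [0.787, 0.617, -0.0, -0.0]
wrist_force: [0.8, -0.6, -0.4]
opening: 0.0425
grasp_force: 0.0
```

Request:
{"op": "servo_tool", "data": {"targets": [[0.5,-0.8,-0.15,0,0,0,0],[0.5,-0.8,-0.15,0,0,0,0],[0.5,-0.8,-0.15,0,0,0,0],[0.5,-0.8,-0.15,0,0,0,0],[0.5,-0.8,-0.15,0,0,0,0],[0.5,-0.6,-0.15,0,0,0,0],[0.5,-0.3,-0.1,0,0,0,0],[0.5,0,0,0,0,0,0]]}}

```text
t: 44.1
position: [0.451, -0.1494, 0.2313]
eef_rot: [0.788, 0.615, -0.0, -0.0]
wrist_force: [-0.3, 0.6, -0.3]
opening: 0.0425
grasp_force: 0.0
```

```bash
python3 -c "
from h import *
im,d,P=look(['interlock_box','cover_bar','cover'],'w11',.3)
X,Y,Z=P[...,0],P[...,1],P[...,2]
roi=(abs(X-.52)<.13)&(abs(Y+.18)<.11)
for nm,m in dict(bar=roi&(Z>.108)&(Z<.125),boxtop=roi&(abs(Z-.045)<.005)).items():
  n,L,S,_=cv2.connectedComponentsWithStats(m.astype(np.uint8))
  k=1+S[1:,4].argmax();Q=P[L==k];print(nm,len(Q),rect(Q),np.percentile(Q[:,2],[5,50,98]))
plan((463,-166,130,-14))
"
```

```text
interlock_box 0.91 [385. 188.] n 4880 ztop 0.0878 [ 529.1 -183.3] [68.9 86.8] 74.3
cover_bar 0.87 [392. 193.] n 159 ztop 0.1049 [ 476.8 -168.9] [69.6 16.2] 76.3
cover 0.56 [392. 195.] n 158 ztop 0.1044 [ 476.9 -168.7] [69.1 17.1] 77.2
bar 981 (array([ 466.9, -166.1]), array([76.6, 16.1]), 76.0) [0.11109507 0.11681337 0.11890649]
boxtop 1774 (array([ 535.6, -144.3]), array([ 24.9, 119.7]), 77.2) [0.04329257 0.04586496 0.04942142]
now [ 452.5 -147.4  231.3] yaw -14.0 tilt [ 0.  0. -1.] open 42.5 grip 0.0 F [-0.6  0.5  0.3] t 44.3
level turn deg (tool): [ 0.   -0.01  0.  ]
  turn z 0.0 = 1 x 0.04
  shift [-0.52  0.49  3.38] = 4 x [-0.129  0.122  0.844]
```

View pics/w11.png

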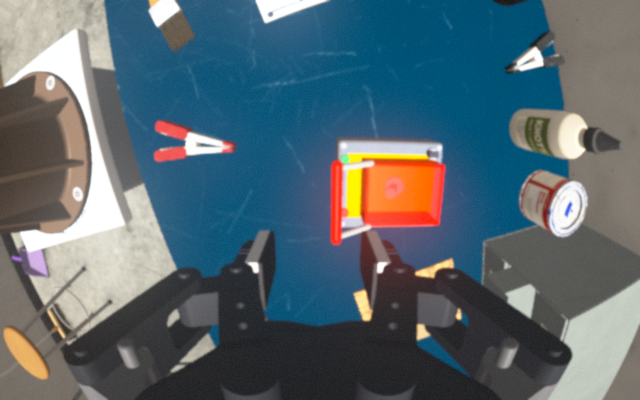

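```bash
python3 -c "
from h import *
plan((464,-165.4,140,-14),(464,-165.4,94,None))
a0=np.arctan2(67,110);th=np.linspace(0,1.62,25);x=-128.8*np.cos(a0+th);z=128.8*np.sin(a0+th)
for i,(p,q) in enumerate(zip(np.diff(x)/30,-np.diff(z)/30)): print(i,round(p,2),round(q,2))
"
```

```text
now [ 452.5 -147.4  231.3] yaw -14.0 tilt [ 0.  0. -1.] open 42.5 grip 0.0 F [-0.6  0.5  0.3] t 44.3
level turn deg (tool): [ 0.   -0.01  0.  ]
  turn z 0.0 = 1 x 0.04
  shift [-0.49  0.52  3.04] = 4 x [-0.122  0.129  0.761]
  shift [0.   0.   1.53] = 2 x [0.    0.    0.767]
0 0.16 -0.24
1 0.17 -0.23
2 0.19 -0.22
3 0.2 -0.21
4 0.22 -0.19
5 0.23 -0.18
6 0.24 -0.16
7 0.25 -0.14
8 0.26 -0.13
9 0.27 -0.11
10 0.28 -0.09
11 0.28 -0.07
12 0.29 -0.05
13 0.29 -0.03
14 0.29 -0.01
15 0.29 0.01
16 0.29 0.03
17 0.29 0.05
18 0.28 0.06
19 0.28 0.08
20 0.27 0.1
21 0.26 0.12
22 0.25 0.14
23 0.25 0.15
```

Request:
{"op": "servo_tool", "data": {"targets": [[0.4,-0.3,0.3,0.4,0,0,0],[0.4,-0.19,0.22,0.7,0,0,0],[0.4,0,0,0.8,0,0,0],[0.4,0,0,0.8,0,0,0],[0.4,0,0,0.6,0,0,0],[0.4,0,0,0.5,0,0,0],[0.4,0,0,0.4,0,0,0],[0.4,0,0,0.37,0,0,0],[0.4,0,0,0,0,0,0],[0.4,0,0,0,0,0,0]]}}

```text
t: 45.13
position: [0.4638, -0.1653, 0.0939]
eef_rot: [0.788, 0.616, -0.0, -0.001]
wrist_force: [0.2, -0.5, -0.5]
opening: 0.0343
grasp_force: 0.0
```

Request:
{"op": "servo_tool", "data": {"targets": [[0,0,0,0,0,0,0],[0,0,0,0,0,0,0],[0,0,0,0,0,0,0],[0,0,0,0,0,0,0],[0,0,0,0,0,0,0],[0,0,0,0,0,0,0],[0,0,0,0,0,0,0]], "force": 25}}

```text
t: 45.72
position: [0.4639, -0.166, 0.0947]
eef_rot: [0.788, 0.616, 0.0, 0.0]
wrist_force: [-2.5, 2.1, 7.7]
opening: 0.009
grasp_force: 25.0
```

Request:
{"op": "servo_tool", "data": {"targets": [[0,0,0.16,-0.24,0,0,0],[0,0,0.17,-0.23,0,0,0],[0,0,0.19,-0.22,0,0,0],[0,0,0.2,-0.21,0,0,0],[0,0,0.22,-0.19,0,0,0],[0,0,0,0,0,0,0]]}}

```text
t: 46.22
position: [0.4919, -0.1731, 0.1288]
eef_rot: [0.788, 0.616, 0.0, 0.0]
wrist_force: [-10.6, 5.3, 16.0]
opening: 0.0091
grasp_force: 26.0
```

Request:
{"op": "servo_tool", "data": {"targets": [[0,0,0.23,-0.18,0,0,0],[0,0,0.24,-0.16,0,0,0],[0,0,0.25,-0.14,0,0,0],[0,0,0.26,-0.13,0,0,0],[0,0,0.27,-0.11,0,0,0],[0,0,0.28,-0.09,0,0,0],[0,0,0.28,-0.07,0,0,0],[0,0,0,0,0,0,0]]}}

```text
t: 46.88
position: [0.5461, -0.1868, 0.1539]
eef_rot: [0.788, 0.616, 0.001, 0.001]
wrist_force: [-2.0, 3.0, 10.7]
opening: 0.009
grasp_force: 26.2
```

Request:
{"op": "servo_tool", "data": {"targets": [[0,0,0.29,-0.05,0,0,0],[0,0,0.29,-0.03,0,0,0],[0,0,0.29,-0.01,0,0,0],[0,0,0.29,0.01,0,0,0],[0,0,0.29,0.03,0,0,0],[0,0,0.29,0.05,0,0,0],[0,0,0,0,0,0,0]]}}

```text
t: 47.47
position: [0.5962, -0.1992, 0.1528]
eef_rot: [0.788, 0.616, 0.0, 0.0]
wrist_force: [0.2, 0.5, 5.2]
opening: 0.0089
grasp_force: 26.1
```

Request:
{"op": "servo_tool", "data": {"targets": [[0,0,0.28,0.06,0,0,0],[0,0,0.28,0.08,0,0,0],[0,0,0.27,0.1,0,0,0],[0,0,0.26,0.12,0,0,0],[0,0,0.25,0.14,0,0,0],[0,0,0.25,0.15,0,0,0],[0,0,0,0,0,0,0]]}}

```text
t: 48.05
position: [0.6422, -0.2106, 0.1327]
eef_rot: [0.788, 0.616, 0.0, 0.0]
wrist_force: [1.1, -1.1, 1.4]
opening: 0.0089
grasp_force: 25.7
```

Request:
{"op": "servo_tool", "data": {"targets": [[0.3,0,0,0,0,0,0],[0.3,0,0,0,0,0,0],[0.3,0,0,0,0,0,0],[0.3,0,0,-0.3,0,0,0],[0.3,0,0,-0.8,0,0,0],[0.3,0,0,-0.8,0,0,0],[0.3,0,0,-0.8,0,0,0],[0,0,-0.5,-0.5,0,0,0],[0,0,-0.8,0,0,0,0],[0,0,-0.8,0,0,0,0],[0,0,-0.8,0,0,0,0],[0,0,-0.8,0,0,0,0]]}}

```text
t: 49.05
position: [0.5319, -0.1831, 0.2308]
eef_rot: [0.788, 0.616, 0.0, 0.0]
wrist_force: [0.9, 0.1, 0.1]
opening: 0.0003
grasp_force: 0.0
```

Request:
{"op": "servo_tool", "data": {"targets": [[0,0,-0.8,0,0,0,0],[0,0,-0.8,0,0,0,0],[0,0,-0.4,0,0,0,0],[0,0,0,0,0,0,0]]}}

```text
t: 49.38
position: [0.4724, -0.1681, 0.2307]
eef_rot: [0.788, 0.615, -0.0, -0.0]
wrist_force: [0.3, -0.1, 0.4]
opening: -0.0003
grasp_force: 0.0
```

```bash
python3 -c "
from h import *
im,d,P=look(['toggle','cover_bar','cover'],'w12',.2)
u=np.array([np.cos(np.radians(-14)),np.sin(np.radians(-14))]);v=np.array([-u[1],u[0]]);H=np.array([570.7,-192])
q=P[...,:2]*1000-H;a,b=q@u+45,q@v;Z=P[...,2]*1000
m=(a>-30)&(a<35)&(abs(b)<25)&(Z>53)&(Z<90);print('toggle',m.sum(),a[m].mean(),b[m].mean(),np.percentile(Z[m],[5,50,95]) if m.any() else '')
t=m&(Z>70);print('tip',t.sum(),a[t].mean(),b[t].mean(),np.percentile(a[t],[2,98]))
c=(a>36)&(a<140)&(abs(b)<50)&(Z>60)&(Z<175);print('cover',c.sum(),np.percentile(a[c],[2,10,50,98]),np.percentile(Z[c],[2,98]))
f=H+u*(-85);plan((*f,140,-14),(*f,65,None))
"
```

```text
toggle 0.53 [362. 180.] n 110 ztop 0.0776 [ 519.9 -179.2] [11.4 10.8] 26.6
cover_bar 0.58 [462. 192.] n 762 ztop 0.1543 [ 640.1 -209. ] [75.7 14.3] 77.4
cover 0.76 [463. 193.] n 866 ztop 0.1551 [ 640.7 -209.8] [76.6 12.4] 76.5
toggle 143 -6.157368975498722 0.6387831524535615 [58.32003512 77.14174521 79.28003934]
tip 125 -6.9733256854577474 0.32448624153165795 [-12.38039498  -0.18660307]
cover 4670 [ 50.25403404  53.90220067  77.00832707 119.95334884] [ 68.85112278 156.70388323]
now [ 476.  -169.3  230.4] yaw -14.0 tilt [ 0.001 -0.001 -1.   ] open 0.1 grip 0.0 F [0.4 0.9 0.1] t 49.6
level turn deg (tool): [ 0.09  0.01 -0.  ]
  turn z -0.0 = 1 x -0.02
  shift [0.03 0.41 3.01] = 4 x [0.007 0.103 0.753]
  shift [0.  0.  2.5] = 3 x [0.    0.    0.833]
```

View pics/w12.png

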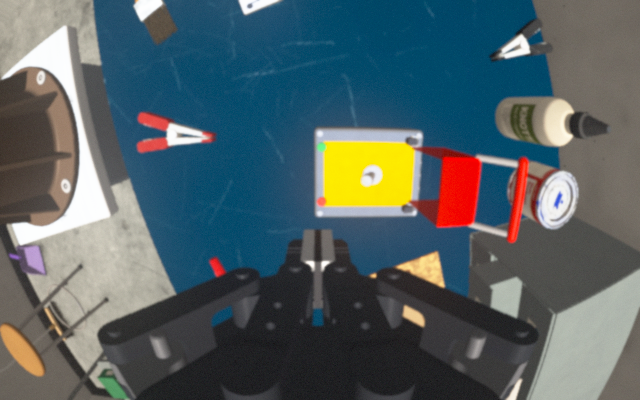

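The cover stands upright (red shell at (460,190)) and the toggle leans to the front at (370,177). Now I'll push the toggle.

Request:
{"op": "servo_tool", "data": {"targets": [[0,0,0.2,0.4,0,0,0],[0,0,0.2,0.8,0,0,0],[0,0,0,0.8,0,0,0],[0,0,0,0.8,0,0,0],[0,0,0,0.8,0,0,0],[0,0,0,0.8,0,0,0],[0,0,0,0.6,0,0,0],[0,0,0,0.5,0,0,0],[0,0,0,0,0,0,0]]}}

```text
t: 50.33
position: [0.4855, -0.1712, 0.0614]
eef_rot: [0.788, 0.616, -0.001, -0.002]
wrist_force: [-1.2, 1.2, -0.1]
opening: -0.0006
grasp_force: 0.0
```

Request:
{"op": "servo_tool", "data": {"targets": [[0,0,0.2,0,0,0,0],[0,0,0.2,0,0,0,0],[0,0,0.2,0,0,0,0],[0,0,0.2,0,0,0,0],[0,0,0,0,0,0,0]]}}

```text
t: 50.75
position: [0.5121, -0.1783, 0.0657]
eef_rot: [0.788, 0.616, 0.001, 0.001]
wrist_force: [-0.3, -0.5, -0.6]
opening: 0.0004
grasp_force: 0.0
```

Request:
{"op": "servo_tool", "data": {"targets": [[0,0,0.1,0,0,0,0],[0,0,0.1,0,0,0,0],[0,0,0,0,0,0,0]]}}

```text
t: 51.0
position: [0.5163, -0.1793, 0.065]
eef_rot: [0.788, 0.616, 0.0, 0.0]
wrist_force: [-0.6, 0.6, -0.1]
opening: 0.0003
grasp_force: 0.0
```

Request:
{"op": "servo_tool", "data": {"targets": [[0,0,0.1,0,0,0,0],[0,0,0.08,0,0,0,0],[0,0,0,0,0,0,0]]}}

```text
t: 51.25
position: [0.5213, -0.1805, 0.0648]
eef_rot: [0.788, 0.616, 0.0, 0.0]
wrist_force: [0.1, -0.3, 1.0]
opening: -0.0001
grasp_force: 0.0
```

Request:
{"op": "servo_tool", "data": {"targets": [[0,0,0.1,0,0,0,0],[0,0,0,0,0,0,0],[0,0,0,0,0,0,0]]}}

```text
t: 51.5
position: [0.5234, -0.1809, 0.0646]
eef_rot: [0.788, 0.616, -0.0, -0.0]
wrist_force: [-3.0, -0.3, -0.1]
opening: -0.0002
grasp_force: 1.7
```

```bash
python3 -c "
from h import *
u=np.array([np.cos(np.radians(-14)),np.sin(np.radians(-14))]);v=np.array([-u[1],u[0]]);H=np.array([570.7,-192])
plan((516,-179,65,None))
for c in('top','scene','wrist'):
  if c=='wrist': im,d,P=wcloud()
  else: im,d=r.camera(c);P=cloud(c,d)
  g=[k for k in r.regions_of('toggle',c) if k['p']>.2][:1]
  for k in g:
    q=P[k['pixels']];q=q[np.isfinite(q[:,0])];print(c,k['p'],k['at'],np.median((q[:,:2]*1000-H)@u+45),np.percentile(q[:,2],[50,95]))
"
```

```text
now [ 523.4 -180.9   64.6] yaw -14.0 tilt [-0.001  0.    -1.   ] open -0.2 grip 1.7 F [-3.  -0.3 -0.1] t 51.5
level turn deg (tool): [-0.05 -0.01 -0.  ]
  shift [ 0.   -0.25 -0.01] = 1 x [ 0.003 -0.254 -0.012]
wrist 0.87 [350.4, 247.4] 14.185028967569735 [0.07601105 0.07881939]
```

Request:
{"op": "servo_tool", "data": {"targets": [[0,0,0.07,0,0,0,0],[0,0,0,0,0,0,0],[0,0,0,0,0,0,0]]}}

```text
t: 52.05
position: [0.524, -0.1811, 0.0645]
eef_rot: [0.788, 0.616, -0.001, -0.001]
wrist_force: [-12.2, 2.3, 5.1]
opening: -0.0002
grasp_force: 6.3
```

Request:
{"op": "servo_tool", "data": {"targets": [[0,0,0.04,0,0,0,0],[0,0,0,0,0,0,0],[0,0,0,0,0,0,0]]}}

```text
t: 52.3
position: [0.5243, -0.1811, 0.0643]
eef_rot: [0.788, 0.616, -0.001, -0.002]
wrist_force: [-16.2, 1.6, 6.1]
opening: -0.0
grasp_force: 8.8
```

Request:
{"op": "servo_tool", "data": {"targets": [[0,0,-0.3,0,0,0,0],[0,0,-0.6,0,0,0,0],[0,0,-0.3,-0.3,0,0,0],[0,0,0,-0.8,0,0,0],[0,0,0,-0.8,0,0,0],[0,0,0,-0.8,0,0,0],[0,0,0,-0.8,0,0,0],[0,0,0,-0.8,0,0,0],[0,0,0,-0.8,0,0,0],[0.3,0,0,-0.5,0,0,0],[0.3,0,0,0,0,0,0]]}}

```text
t: 53.22
position: [0.494, -0.1739, 0.237]
eef_rot: [0.788, 0.616, 0.002, 0.003]
wrist_force: [0.8, -0.1, 0.8]
opening: 0.0233
grasp_force: 0.0
```

```bash
python3 -c "
from h import *
im,d,P=look(['toggle','cover_bar'],'w13',.2)
u=np.array([np.cos(np.radians(-14)),np.sin(np.radians(-14))]);v=np.array([-u[1],u[0]]);H=np.array([570.7,-192])
q=P[...,:2]*1000-H;a,b=q@u+45,q@v;Z=P[...,2]*1000
t=(a>-30)&(a<38)&(abs(b)<15)&(Z>70)&(Z<90);print('tip',t.sum(),a[t].mean(),b[t].mean(),np.percentile(a[t],[2,98]))
plan((642,-210.5,230,-14),(642,-210.5,133,None))
"
```

```text
toggle 0.6 [356. 177.] n 117 ztop 0.077 [ 541.3 -185.2] [11.  12.4] 80.9
cover_bar 0.63 [439. 190.] n 953 ztop 0.1552 [ 640.8 -209.7] [76.4 13.9] 74.9
tip 132 13.754052456054692 -0.13572988668031002 [ 7.99492216 19.91589548]
now [ 492.  -173.1  232.9] yaw -14.0 tilt [ 0.001 -0.    -1.   ] open 25.6 grip 0.0 F [ 1.   0.1 -1.7] t 53.4
level turn deg (tool): [ 0.04  0.   -0.  ]
  turn z -0.0 = 1 x -0.02
  shift [0.   5.15 0.1 ] = 6 x [0.    0.859 0.016]
  shift [0.   0.   3.23] = 4 x [0.    0.    0.808]
```

The toggle now leans to the far side, as the mirror image of where it started. Now I'll close the cover.

Request:
{"op": "servo_tool", "data": {"targets": [[0.3,0,0.4,0,0,0,0],[0.3,0,0.8,0,0,0,0],[0.3,0,0.8,0,0,0,0],[0.3,0,0.8,0,0,0,0],[0.3,0,0.8,0,0,0,0],[0.3,0,0.8,0,0,0,0],[0.3,0,0.5,0,0,0,0],[0.3,0,0.25,0,0,0,0],[0.3,0,0,0.5,0,0,0],[0.3,0,0,0.8,0,0,0],[0.3,0,0,0.5,0,0,0],[0.3,0,0,0,0,0,0]]}}

```text
t: 54.37
position: [0.6392, -0.2096, 0.1746]
eef_rot: [0.788, 0.616, -0.002, -0.003]
wrist_force: [-0.8, -0.0, -0.4]
opening: 0.0255
grasp_force: 0.0
```

```bash
python3 -c "
from h import *
plan((642,-210.5,133,-14))
a0=np.arctan2(67,110);th=np.linspace(1.63,0,25);x=-128.8*np.cos(a0+th);z=128.8*np.sin(a0+th)
print([(round(p,2),round(q,2)) for p,q in zip(np.diff(x)/30,-np.diff(z)/30)])
"
```

```text
now [ 639.2 -209.6  174.6] yaw -14.0 tilt [-0.006  0.002 -1.   ] open 25.5 grip 0.0 F [-0.8 -0.  -0.4] t 54.4
level turn deg (tool): [-0.37 -0.04  0.  ]
  turn z -0.0 = 1 x -0.02
  shift [-0.01  0.1   1.39] = 2 x [-0.003  0.048  0.694]
[(np.float64(-0.25), np.float64(-0.16)), (np.float64(-0.26), np.float64(-0.14)), (np.float64(-0.26), np.float64(-0.12)), (np.float64(-0.27), np.float64(-0.11)), (np.float64(-0.28), np.float64(-0.09)), (np.float64(-0.28), np.float64(-0.07)), (np.float64(-0.29), np.float64(-0.05)), (np.float64(-0.29), np.float64(-0.03)), (np.float64(-0.29), np.float64(-0.01)), (np.float64(-0.29), np.float64(0.01)), (np.float64(-0.29), np.float64(0.03)), (np.float64(-0.29), np.float64(0.05)), (np.float64(-0.28), np.float64(0.07)), (np.float64(-0.28), np.float64(0.09)), (np.float64(-0.27), np.float64(0.11)), (np.float64(-0.26), np.float64(0.13)), (np.float64(-0.25), np.float64(0.14)), (np.float64(-0.24), np.float64(0.16)), (np.float64(-0.23), np.float64(0.18)), (np.float64(-0.22), np.float64(0.19)), (np.float64(-0.21), np.float64(0.21)), (np.float64(-0.19), np.float64(0.22)), (np.float64(-0.18), np.float64(0.23)), (np.float64(-0.16), np.float64(0.24))]
```

Request:
{"op": "servo_tool", "data": {"targets": [[0.3,0,0.05,0.5,0,0,0],[0.3,0,0,0.5,0,0,0],[0.3,0,0,0.35,0,0,0],[0.3,0,0,0,0,0,0],[0,0,0,0,0,0,0],[0,0,0,0,0,0,0],[0,0,0,0,0,0,0],[0,0,0,0,0,0,0],[0,0,0,0,0,0,0],[0,0,0,0,0,0,0]], "force": 25}}

```text
t: 55.2
position: [0.6436, -0.211, 0.1388]
eef_rot: [0.788, 0.616, 0.0, 0.0]
wrist_force: [-1.8, 1.5, -1.1]
opening: 0.0087
grasp_force: 25.0
```

Request:
{"op": "servo_tool", "data": {"targets": [[0,0,-0.25,-0.16,0,0,0],[0,0,-0.26,-0.14,0,0,0],[0,0,-0.26,-0.12,0,0,0],[0,0,-0.27,-0.11,0,0,0],[0,0,-0.28,-0.09,0,0,0],[0,0,-0.28,-0.07,0,0,0],[0,0,-0.29,-0.05,0,0,0],[0,0,-0.29,-0.03,0,0,0],[0,0,-0.29,-0.01,0,0,0],[0,0,-0.29,0.01,0,0,0],[0,0,-0.29,0.03,0,0,0],[0,0,0,0,0,0,0]]}}

```text
t: 56.2
position: [0.5523, -0.1882, 0.1601]
eef_rot: [0.788, 0.616, -0.001, -0.001]
wrist_force: [-0.1, -0.7, 2.2]
opening: 0.0087
grasp_force: 26.1
```

Request:
{"op": "servo_tool", "data": {"targets": [[0,0,-0.29,0.05,0,0,0],[0,0,-0.28,0.07,0,0,0],[0,0,-0.28,0.09,0,0,0],[0,0,-0.27,0.11,0,0,0],[0,0,-0.26,0.13,0,0,0],[0,0,-0.25,0.14,0,0,0],[0,0,-0.24,0.16,0,0,0],[0,0,0,0,0,0,0]]}}

```text
t: 56.87
position: [0.4979, -0.1745, 0.1368]
eef_rot: [0.788, 0.616, -0.001, -0.001]
wrist_force: [-2.8, -1.0, 1.3]
opening: 0.0088
grasp_force: 26.3
```

Request:
{"op": "servo_tool", "data": {"targets": [[0,0,-0.23,0.18,0,0,0],[0,0,-0.22,0.19,0,0,0],[0,0,-0.21,0.21,0,0,0],[0,0,-0.19,0.22,0,0,0],[0,0,-0.18,0.23,0,0,0],[0,0,-0.12,0.18,0,0,0],[0,0,0,0,0,0,0]]}}

```text
t: 57.45
position: [0.4659, -0.1666, 0.1006]
eef_rot: [0.788, 0.616, -0.0, -0.001]
wrist_force: [-1.3, 0.9, 2.5]
opening: 0.0089
grasp_force: 27.2
```

Request:
{"op": "servo_tool", "data": {"targets": [[0,0,-0.04,0.06,0,0,0],[0,0,0,0,0,0,0],[0,0,0,0,0,0,0]]}}

```text
t: 57.7
position: [0.4655, -0.1665, 0.0999]
eef_rot: [0.788, 0.616, -0.0, -0.0]
wrist_force: [-3.4, 0.8, 1.4]
opening: 0.0088
grasp_force: 27.3
```

Request:
{"op": "servo_tool", "data": {"targets": [[0,0,-0.03,0.06,0,0,0],[0,0,0,0,0,0,0],[0,0,0,0,0,0,0]]}}

```text
t: 57.95
position: [0.4645, -0.1663, 0.0981]
eef_rot: [0.788, 0.616, -0.0, -0.0]
wrist_force: [-5.6, 0.9, 3.7]
opening: 0.0091
grasp_force: 27.4
```

Request:
{"op": "servo_tool", "data": {"targets": [[0,0,-0.02,0.06,0,0,0],[0.3,0,0,0,0,0,0],[0.3,0,0,0,0,0,0],[0.3,0,0,0,0,0,0],[0.3,0,0,-0.3,0,0,0],[0.3,0,0,-0.8,0,0,0],[0,0,0,-0.3,0,0,0],[0,0,0,0,0,0,0],[0,0,0,0,0,0,0],[0,0,0,0,0,0,0]]}}

```text
t: 58.78
position: [0.464, -0.1662, 0.1381]
eef_rot: [0.788, 0.616, 0.0, 0.0]
wrist_force: [0.1, 0.2, 0.1]
opening: -0.0
grasp_force: 0.0
```

Request:
{"op": "servo_tool", "data": {"targets": [[0,0,0,0.2,0,0,0],[0,0,0,0.1,0,0,0],[0,0,0,0,0,0,0],[0,0,0,0,0,0,0]]}}

```text
t: 59.12
position: [0.4636, -0.166, 0.1285]
eef_rot: [0.788, 0.616, -0.0, -0.001]
wrist_force: [0.2, -0.1, 0.2]
opening: 0.0003
grasp_force: 0.0
```

Request:
{"op": "servo_tool", "data": {"targets": [[0,0,0,0.2,0,0,0],[0,0,0,0.1,0,0,0],[0,0,0,0,0,0,0],[0,0,0,0,0,0,0]]}}

```text
t: 59.45
position: [0.4639, -0.1661, 0.12]
eef_rot: [0.788, 0.616, -0.0, -0.0]
wrist_force: [-0.3, 0.2, -0.4]
opening: -0.0001
grasp_force: 0.0
```

Request:
{"op": "servo_tool", "data": {"targets": [[0,0,0,0.06,0,0,0],[0,0,0,0.03,0,0,0],[0,0,0,0,0,0,0],[0,0,0,0,0,0,0]]}}

```text
t: 59.78
position: [0.4641, -0.1662, 0.1176]
eef_rot: [0.788, 0.616, -0.0, 0.0]
wrist_force: [-1.1, -0.5, -0.5]
opening: -0.0001
grasp_force: 0.0
```

Request:
{"op": "servo_tool", "data": {"targets": [[0,0,0,0.05,0,0,0],[0,0,0,0,0,0,0],[0,0,0,0,0,0,0]]}}

```text
t: 60.03
position: [0.4642, -0.1662, 0.1165]
eef_rot: [0.788, 0.616, 0.0, 0.0]
wrist_force: [-2.7, 0.4, 12.3]
opening: 0.0001
grasp_force: 5.7
```

Request:
{"op": "servo_tool", "data": {"targets": [[0,0,0,0.04,0,0,0],[0,0,0,0,0,0,0],[0,0,0,0,0,0,0]]}}

```text
t: 60.28
position: [0.4641, -0.1662, 0.116]
eef_rot: [0.788, 0.616, 0.0, 0.0]
wrist_force: [-7.5, 2.5, 27.4]
opening: 0.0001
grasp_force: 13.9
```

The cover is hard shut (bar top at 116.5 mm against the nominal 117). I'll retreat and do a final check.

Request:
{"op": "servo_tool", "data": {"targets": [[0,0,0,-0.2,0,0,0],[0,0,0,-0.8,0,0,0],[0,0,0,-0.8,0,0,0],[0,0,0,-0.8,0,0,0],[0,0,0,-0.8,0,0,0],[0,0.8,0,-0.4,0,0,0],[0,0.8,0,0,0,0,0],[0,0.8,0,0,0,0,0],[0,0.8,0,0,0,0,0],[0,0.3,0,0,0,0,0],[0,0,0,0,0,0,0]]}}

```text
t: 61.2
position: [0.4898, -0.0628, 0.2289]
eef_rot: [0.787, 0.616, 0.0, -0.0]
wrist_force: [-0.4, -0.4, 0.0]
opening: 0.0
grasp_force: 0.0
```

```bash
python3 -c "
from h import *
im,d,P=look(['bar_1','interlock_box'],'w14',.3)
q=P[...,:2]*1000-C0;a,b=q@EX,q@EY
m=(abs(P[...,2]-.0345)<.006)&(a>-60)&(a<95)&(abs(b)<110)
n,L,S,_=cv2.connectedComponentsWithStats(m.astype(np.uint8))
for k in range(1,n):
  if S[k,4]>150: print(S[k,4],rect(P[L==k]),np.percentile(a[L==k],[1,99]),b[L==k].mean())
for X in('top','scene'):
  im,d=r.camera(X);F=fixed(X,im,d)
  for k in('bar','knob'): 
    if k in F: print(X,k,rect(F[k]),np.median(F[k][:,2]))
  for g in r.regions_of('sanding_block',X)[:2]: print(X,g['p'],rect(cloud(X,d)[g['pixels']]))
"
```

```text
bar_1 0.75 [331.  25.] n 1565 ztop 0.0345 [547.9  97.7] [80.  27.9] 6.8
interlock_box 0.88 [379. 241.] n 1327 ztop 0.0876 [ 537.4 -164.5] [29.3 78.2] 73.7
interlock_box 0.36 [380. 258.] n 1249 ztop 0.0876 [ 537.5 -164.4] [29. 78.] 73.7
1599 (array([548.8,  97.8]), array([82.1, 27.9]), 6.8) [-17.22011283  62.03031786] -69.9581854707358
top bar (array([ 467.1, -149.8]), array([132.2,  99.6]), 0.0) 0.6590966922547841
top knob (array([612.6, 248.3]), array([33.6, 33.9]), 72.3) 0.1586979857742702
top 0.81 (array([ 515.7, -245.6]), array([ 61., 380.]), 8.2)
scene bar (array([ 465.4, -122.1]), array([ 43.2, 132.7]), 82.4) 0.5941854162544886
scene knob (array([613.5, 243.8]), array([34.8, 35.4]), 68.5) 0.1562147273242813
```

View pics/w14.png

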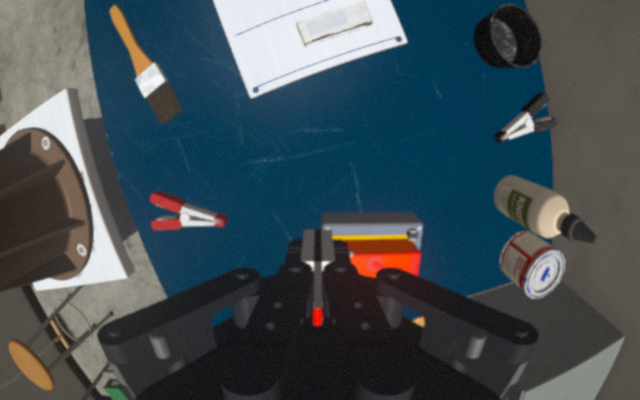

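Lane −70's bar is fine (336,22) and the cover is closed (388,256). I'll check the other two bars and the block from the fixed cameras.

```bash
python3 -c "
from h import *
for X in('top','scene'):
  im,d=r.camera(X);P=cloud(X,d)
  for c,nm,z in((bed(20,0),'mid',.034),(bed(15,70),'blue',.034),(np.array([537,-387]),'block',.027)):
    q=P[...,:2]*1000-c;m=(d>0)&(np.hypot(*np.moveaxis(q,-1,0))<58)&(abs(P[...,2]-z)<.007)
    n,L,S,_=cv2.connectedComponentsWithStats(m.astype(np.uint8))
    if n>1: k=1+S[1:,4].argmax();print(X,nm,S[k,4],rect(P[L==k]))
"
```

```text
top mid 190 (array([538.7, 170.6]), array([80.4, 27.3]), 6.4)
top blue 195 (array([527.3, 207.7]), array([80. , 27.4]), 5.0)
top block 516 (array([ 535.7, -384.6]), array([57.9, 97.3]), 5.8)
scene mid 123 (array([538.7, 166.1]), array([82.9, 31.8]), 11.5)
scene blue 118 (array([526.1, 203.9]), array([80.2, 29.2]), 5.7)
scene block 598 (array([ 536.5, -390.7]), array([62.8, 96.1]), 6.5)
```

The blue-lane bar has since been knocked about 31 mm sideways, towards the middle lane. I'll go back and mend it, measuring from the wrist first.

Request:
{"op": "servo_tool", "data": {"targets": [[0.5,0.3,0,0,0,0,-5],[0.5,0.4,0,0,0,0,-7.1],[0.5,0.4,0,0,0,0,-7.1],[0.5,0.4,0,0,0,0,-7.1],[0.5,0,0,0,0,0,-7.1],[0.5,0,0,0,0,0,-7.1],[0.5,0,0,0,0,0,-7.1],[0.5,0,0,0,0,0,-7.1],[0.5,0,0,0,0,0,-7.1],[0.5,0,0,0,0,0,-7.1],[0.5,0,0,0,0,0,-7.1],[0.5,0,0,0,0,0,-7.1]]}}

```text
t: 62.65
position: [0.4929, -0.0201, 0.2289]
eef_rot: [0.179, 0.984, -0.0, -0.0]
wrist_force: [-0.0, -0.2, 0.0]
opening: 0.043
grasp_force: 0.0
```

Request:
{"op": "servo_tool", "data": {"targets": [[0.5,0,0,0,0,0,-7.1],[0.5,0,0,0,0,0,-7.1],[0.5,0,0,0,0,0,-7.1],[0.5,0,0,0,0,0,-6.2],[0.5,0,0,0,0,0,0]]}}

```text
t: 63.07
position: [0.4929, -0.0201, 0.2289]
eef_rot: [-0.06, 0.998, -0.0, -0.0]
wrist_force: [0.2, 0.3, 0.1]
opening: 0.0429
grasp_force: 0.0
```

```bash
python3 -c "
from h import *
plan((*bed(-60,40),220,96.6))"
```

```text
now [492.9 -20.1 228.9] yaw 96.9 tilt [-0. -0. -1.] open 42.9 grip 0.0 F [0.2 0.3 0.1] t 63.1
level turn deg (tool): [-0. -0. -0.]
  turn z 0.3 = 1 x 0.29
  shift [0.46 7.35 0.3 ] = 8 x [0.058 0.918 0.037]
```

Request:
{"op": "servo_tool", "data": {"targets": [[0.5,0,0.4,0,0,0,0.3],[0.5,0.1,0.8,0,0,0,0],[0.5,0.1,0.8,0,0,0,0],[0.5,0.1,0.8,0.1,0,0,0],[0.5,0.1,0.8,0.1,0,0,0],[0.5,0.06,0.8,0.1,0,0,0],[0.5,0,0.8,0,0,0,0],[0.5,0,0.8,0,0,0,0],[0.5,0,0.8,0,0,0,0],[0.5,0,0.55,0,0,0,0],[0.5,0,0,0,0,0,0]]}}

```text
t: 63.98
position: [0.4549, 0.2002, 0.2199]
eef_rot: [-0.054, 0.999, 0.0, 0.0]
wrist_force: [0.1, -0.6, -0.8]
opening: 0.0426
grasp_force: 0.0
```

```bash
python3 -c "
from h import *
im,d,P=look(['bar_1'],'w15',.3)
q=P[...,:2]*1000-C0;a,b=q@EX,q@EY
m=(abs(P[...,2]-.0345)<.006)&(a>-60)&(a<95)&(abs(b)<110)
n,L,S,_=cv2.connectedComponentsWithStats(m.astype(np.uint8))
for k in range(1,n):
  if S[k,4]>150: print(S[k,4],rect(P[L==k]),np.percentile(a[L==k],[1,99]),np.percentile(b[L==k],[1,99]),b[L==k].mean())
plan((*bed(-33,40),60,96.6))
"
```

```text
bar_1 0.93 [224. 234.] n 1130 ztop 0.0343 [547.7  97.7] [79.5 27.5] 6.1
bar_1 0.79 [315. 232.] n 1418 ztop 0.0344 [528.7 204.7] [80.8 26.9] 6.2
bar_1 0.63 [282. 232.] n 1241 ztop 0.0343 [539.4 167.6] [81.2 27.4] 5.0
1437 (array([528.7, 204.5]), array([81., 27.]), 5.7) [-24.76727907  53.86230085] [25.75304153 51.40194241] 38.617871878931034
1141 (array([547.6,  97.7]), array([79.6, 27.5]), 6.1) [-17.37785574  56.92301113] [-82.66521042 -56.52189518] -69.91823839702332
1265 (array([539.5, 167.4]), array([81.2, 28.4]), 5.5) [-18.20136703  61.53712052] [-10.90633616  14.29649699] 2.463329926971323
now [454.9 198.  219.8] yaw 96.2 tilt [-0. -0. -1.] open 42.6 grip 0.0 F [ 0.1 -0.3  0.3] t 64.1
level turn deg (tool): [-0.01 -0.01 -0.  ]
  turn z -0.4 = 1 x -0.41
  shift [-0.86 -0.02  5.33] = 6 x [-0.144 -0.004  0.888]
```

View pics/w15.png

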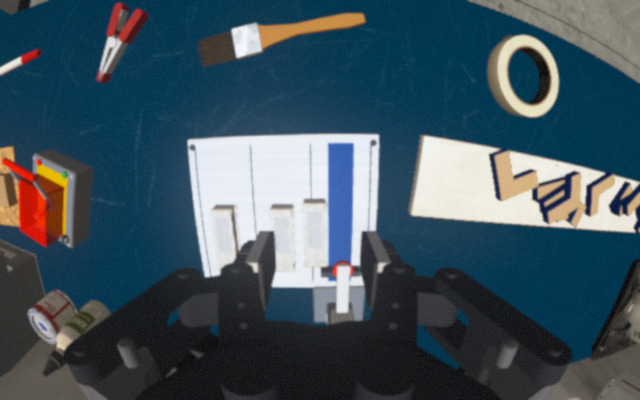

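The bar lies at (315,235), 10 mm off the middle bar and sticking out about 7 mm nearer. I'll pinch its near end, pull it back and regrip.

Request:
{"op": "servo_tool", "data": {"targets": [[0.5,-0.4,0,0.4,0,0,-0.4],[0.5,-0.46,-0.06,0.8,0,0,0],[0.5,0,0,0.8,0,0,0],[0.5,0,0,0.8,0,0,0],[0.5,0,0,0.8,0,0,0],[0.5,0,0,0.8,0,0,0],[0.5,0,0,0.6,0,0,0],[0.5,0,0,0,0,0,0],[0.5,0,0,0,0,0,0]]}}

```text
t: 64.83
position: [0.4804, 0.1979, 0.0695]
eef_rot: [-0.057, 0.998, -0.0, -0.001]
wrist_force: [-0.0, 0.3, 0.3]
opening: 0.0426
grasp_force: 0.0
```

```bash
python3 -c "
from h import *
plan((*bed(-33,38.7),20,96.6))"
```

```text
now [480.4 197.9  69.5] yaw 96.6 tilt [-0.002 -0.001 -1.   ] open 42.6 grip 0.0 F [-0.   0.3  0.3] t 64.8
level turn deg (tool): [-0.03 -0.11  0.  ]
  turn z -0.0 = 1 x -0.05
  shift [-0.01  0.04  1.65] = 2 x [-0.007  0.018  0.825]
```

Request:
{"op": "servo_tool", "data": {"targets": [[0.5,0,0.04,0.4,0,0,0],[0.5,0,0,0.5,0,0,0],[0.5,0,0,0.4,0,0,0],[0.5,0,0,0.35,0,0,0],[0.5,0,0,0,0,0,0],[0.15,0,0,0,0,0,0],[0.15,0,0,0,0,0,0],[0.15,0,0,0,0,0,0],[0.15,0,0,0,0,0,0],[0.15,0,0,0,0,0,0]], "force": 25}}

```text
t: 65.67
position: [0.4812, 0.2003, 0.0212]
eef_rot: [-0.058, 0.998, 0.0, 0.001]
wrist_force: [-0.7, -1.7, 9.0]
opening: 0.0226
grasp_force: 25.0
```

Request:
{"op": "servo_tool", "data": {"targets": [[0.15,0,0,-0.06,0,0,0],[0.15,0.1,0,0,0,0,0],[0.15,0.2,0,0,0,0,0],[0.15,0.2,0,0,0,0,0],[0.15,0.2,0,0,0,0,0],[0.15,0.2,0,0,0,0,0],[0.15,0.1,0,0,0,0,0],[0.15,0,0,0,0,0,0]]}}

```text
t: 66.33
position: [0.4498, 0.1965, 0.0221]
eef_rot: [-0.058, 0.998, -0.0, -0.0]
wrist_force: [-0.5, 0.1, -0.5]
opening: 0.0227
grasp_force: 24.5
```

Request:
{"op": "servo_tool", "data": {"targets": [[0.5,0,0,0,0,0,0],[0.5,0,0,0,0,0,0],[0.5,0,0,0,0,0,0],[0.5,0,0,-0.4,0,0,0],[0.5,0,0,-0.8,0,0,0],[0.5,0,0,-0.8,0,0,0],[0.5,0,0,-0.8,0,0,0],[0.5,0,0,-0.8,0,0,0],[0.5,0,0,0,0,0,0]]}}

```text
t: 67.08
position: [0.4531, 0.1975, 0.134]
eef_rot: [-0.058, 0.998, 0.001, 0.003]
wrist_force: [0.9, 1.1, 0.1]
opening: 0.0428
grasp_force: 0.0
```

```bash
python3 -c "
from h import *
im,d,P=wcloud()
q=P[...,:2]*1000-C0;a,b=q@EX,q@EY
m=(abs(P[...,2]-.0345)<.006)&(a>-100)&(a<95)&(abs(b)<110)
n,L,S,_=cv2.connectedComponentsWithStats(m.astype(np.uint8))
for k in range(1,n):
  if S[k,4]>150: print(S[k,4],rect(P[L==k]),np.percentile(a[L==k],[1,99]),np.percentile(b[L==k],[1,99]),b[L==k].mean())
plan((*bed(-33,40),60,96.6))
"
```

```text
2568 (array([497.3, 202. ]), array([80.7, 26.7]), 5.6) [-56.02213315  23.15965518] [26.58669164 52.6194731 ] 39.40999354450333
902 (array([527.7,  95.3]), array([40.9, 27.6]), 5.0) [-17.99410736  20.06695163] [-82.25005398 -56.36395144] -68.43071059227337
1218 (array([539.1, 169.1]), array([81.1, 25.3]), 5.4) [-18.5187602   61.10616545] [-8.64789332 14.3435418 ] 6.088786848296087
now [452.5 197.2 132.3] yaw 96.7 tilt [ 0.004  0.002 -1.   ] open 42.9 grip 0.0 F [ 0.2 -0.7 -0.1] t 67.1
level turn deg (tool): [ 0.06  0.25 -0.  ]
  turn z 0.1 = 1 x 0.08
  shift [-0.94 -0.    2.41] = 3 x [-0.314 -0.002  0.803]
```

Request:
{"op": "servo_tool", "data": {"targets": [[0.5,-0.4,0,0.3,0,0,0],[0.5,-0.5,0,0.6,0,0,0],[0.5,0,0,0.8,0,0,0],[0.5,0,0,0.8,0,0,0],[0.5,0,0,0.6,0,0,0],[0.5,0,0,0.4,0,0,0],[0.5,0,0,0.12,0,0,0],[0.5,0,0,0,0,0,0]]}}

```text
t: 67.8
position: [0.4767, 0.1994, 0.0201]
eef_rot: [-0.058, 0.998, -0.0, -0.001]
wrist_force: [0.3, 0.0, -0.2]
opening: 0.043
grasp_force: 0.0
```

Request:
{"op": "servo_tool", "data": {"targets": [[0.15,0,0,0,0,0,0],[0.15,0,0,0,0,0,0],[0.15,0,0,0,0,0,0],[0.15,0,0,0,0,0,0],[0.15,0,0,0,0,0,0],[0.15,0,0,0,0,0,0]], "force": 35}}

```text
t: 68.3
position: [0.4781, 0.1999, 0.0221]
eef_rot: [-0.058, 0.998, 0.0, 0.0]
wrist_force: [-0.5, 0.1, 7.6]
opening: 0.0236
grasp_force: 35.3
```

```bash
python3 -c "
from h import *
plan((*bed(-34,70),22,96.9))"
```

```text
now [478.1 199.9  22.1] yaw 96.7 tilt [ 0.001  0.    -1.   ] open 23.6 grip 35.3 F [-0.5  0.1  7.6] t 68.3
level turn deg (tool): [0.01 0.05 0.  ]
  turn z -0.2 = 1 x -0.22
  shift [-0.06  1.    0.  ] = 2 x [-0.029  0.502  0.001]
```

Request:
{"op": "servo_tool", "data": {"targets": [[0.15,0,0,-0.15,0,0,0],[0.15,0,0.2,0,0,0,0],[0.15,0,0.3,0,0,0,0],[0.15,0,0.3,0,0,0,0],[0.15,0,0.2,0,0,0,-0.3],[0.15,0,0,0,0,0,0],[0.15,-0.2,0,0,0,0,0],[0.15,-0.3,0,0,0,0,0],[0.15,-0.3,0,0,0,0,0],[0.15,-0.3,0,0,0,0,0],[0.15,-0.1,0,0,0,0,0],[0.15,0,0,0,0,0,0]]}}

```text
t: 69.3
position: [0.5114, 0.234, 0.0261]
eef_rot: [-0.061, 0.998, 0.0, 0.0]
wrist_force: [-0.4, 0.2, -0.0]
opening: 0.0234
grasp_force: 34.5
```

```bash
python3 -c "
from h import *
plan((*bed(0.6,70),22,96.9))"
```

```text
now [511.4 234.   26.1] yaw 96.9 tilt [ 0.001  0.    -1.   ] open 23.4 grip 34.5 F [-0.4  0.2 -0. ] t 69.3
level turn deg (tool): [0.01 0.05 0.  ]
  turn z 0.0 = 1 x 0.04
  shift [0.03 0.   0.14] = 1 x [0.027 0.005 0.136]
```

Request:
{"op": "servo_tool", "data": {"targets": [[0.15,0,0,0.07,0,0,0],[0.15,0,0,0.07,0,0,0],[0.15,0,0,0,0,0,0],[0.5,0,0,0,0,0,0],[0.5,0,0,0,0,0,0],[0.5,0,0,0,0,0,0],[0.5,0,0,-0.3,0,0,0],[0.5,0.2,0,-0.8,0,0,0],[0.5,0.5,0,-0.8,0,0,0],[0.5,0.7,0,-0.8,0,0,0],[0.5,0.6,0,-0.8,0,0,0],[0.5,0,0,-0.8,0,0,0]]}}

```text
t: 70.3
position: [0.4464, 0.2257, 0.1521]
eef_rot: [-0.061, 0.998, -0.001, -0.002]
wrist_force: [1.1, 0.7, 0.1]
opening: 0.0425
grasp_force: 0.0
```

Request:
{"op": "servo_tool", "data": {"targets": [[0.5,0,0,-0.8,0,0,0],[0.5,0,0,-0.8,0,0,0],[0.5,0,0,-0.4,0,0,0],[0.5,0,0,0,0,0,0],[0.5,0,0,0,0,0,0]]}}

```text
t: 70.72
position: [0.4506, 0.2268, 0.2117]
eef_rot: [-0.061, 0.998, 0.0, 0.001]
wrist_force: [-0.6, -0.0, -0.0]
opening: 0.043
grasp_force: 0.0
```

```bash
cat > chk.py <<'E'
from h import *
im,d,P=wcloud();cv2.imwrite('pics/w16.png',im)
q=P[...,:2]*1000-C0;a,b=q@EX,q@EY
m=(abs(P[...,2]-.0345)<.006)&(a>-100)&(a<95)&(abs(b)<110)
n,L,S,_=cv2.connectedComponentsWithStats(m.astype(np.uint8))
for k in range(1,n):
  if S[k,4]>150: print(S[k,4],rect(P[L==k]),np.percentile(a[L==k],[1,99]),np.percentile(b[L==k],[1,99]))
im,d=r.camera('top');P=cloud('top',d)
for c,nm,z in((bed(20,0),'mid',.034),(bed(15,70),'blue',.034),(bed(20,-70),'-70',.034),(np.array([537,-387]),'block',.027),(np.array([464,-166]),'cbar',.117)):
    q=P[...,:2]*1000-c;m=(d>0)&(np.hypot(*np.moveaxis(q,-1,0))<58)&(abs(P[...,2]-z)<.007)
    n,L,S,_=cv2.connectedComponentsWithStats(m.astype(np.uint8))
    if n>1: k=1+S[1:,4].argmax();print(nm,S[k,4],rect(P[L==k]))
print(r.get_state()['t'])
E
python3 chk.py
```

```text
1333 (array([528.7, 236.8]), array([80.2, 26.2]), 6.3) [-20.91513579  52.25645467] [57.68969138 83.11737526]
1212 (array([548.7,  98. ]), array([80.8, 27.8]), 6.5) [-17.14992251  61.98851721] [-82.5702369  -56.41473101]
575 (array([518. , 165.3]), array([38.4, 26.3]), 4.3) [-18.59090396  15.71893831] [-11.56348149  13.67065588]
mid 193 (array([538.7, 169.9]), array([80.5, 27.3]), 6.7)
blue 161 (array([528.2, 238.9]), array([81. , 26.6]), 6.2)
-70 198 (array([547.3, 100. ]), array([81. , 26.4]), 7.4)
block 516 (array([ 535.9, -385.1]), array([57.7, 98.1]), 5.6)
cbar 81 (array([ 462.8, -163.1]), array([76.2, 10.9]), 74.1)
70.8167
```

```bash
python3 -c "
from bench import r
print(r.job_done())"
```

```text
the job is handed in; nothing more can be done
None
```

I handed the job in at about 71 s of robot time: the block is on the mat and the bars are in their three lanes. The gauge was pressed onto the blue-lane bar and sprang back, the toggle is armed and the cover is closed. The blue-lane bar was knocked aside after the gauge press, so I put it back under the foot but did not press the gauge again.

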